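Set up the sample loader and load the mixed control vials

ROBOT

A 6-joint arm with a two-finger parallel gripper is mounted at the origin on the work surface. World frame = base frame: x ahead of the robot, y to its left, z up, the work surface at z = 0. Lengths are in m, angles in rad, forces in N, time in s.
With the tool pointing down it reaches from about 0.35 to 0.775 m from the base axis. Payload 7.3 kg.
Tool frame: the origin (TCP) lies at the very end of the fingers, on their centre line; the grasp point (between the pads) lies 19 mm behind it; z points along the fingers, y is the line along which they close (so a half turn about z gives the same grasp; the last joint's range is limited). The gripper opens to 92 mm and grips with 3 to 60 N. Pads are 19 mm wide; open, the fingers measure 130 mm over their backs; the gripper's body (75 mm by 190 mm) begins 47 mm behind the grasp point.
Start: joints at [-1.373, 0.342, 1.524, -0, 1.275, -0.146], TCP at [0.177, -0.494, 0.227] pointing down, gripper open.
Joint ranges: [-2.53, 2.53], [-0.77, 2.02], [0.04, 2.7], [-1, 4.14], [0.28, 2.66], [-3.11, 3.11]. Speed limits (rad/s): [2.57, 2.57, 3.14, 3.14, 3.14, 3.14].

INTERFACE

Orientations are given as [roll, pitch, yaw] about the fixed x, y, z axes, in that order (R = Rz(yaw) Ry(pitch) Rx(roll)).
In Python, from cell import * gives the robot as it stands.
- The arm moves only by the tool step_arm, never from a script. Its argument "commands" is a list of rows, each a list of 7 numbers: the opening, from 0 (shut) to 1 (fully open), then the shift along the world's x, y, z in cm, then the turn, a rotation vector about the world's x, y, z in rad. A call has 1 to 5 rows; each row is the pose to reach, as a shift and turn from the pose commanded when the call began; what a row does not reach only later rows make up. A row lasts 1/12 s, in which the tool goes at most 41.7 mm and 7.16 degrees, less where a joint would pass 70% of its speed; a pose out of reach is approached as far as the arm can. A call with a gripper value outside its range is refused whole. The fingers move at their own pace and stop on an object; "grip_force" is the grip in N (left out, the last holds). Time passes only in rows, so rows that repeat a pose let the fingers close. It gives the time, the measured TCP pose, the force, the opening and the grip force at its end, in the units of the state.
- observe(): the state, without advancing time (a new reading comes with each control period).
- read_camera(name): name is "scene" or "side" or "wrist"; returns the picture (384x512x3 uint8, red, green, blue); there is no depth.
- camera_model(name): a dict with "vfov" (degrees; the focal length in pixels is half the picture's height over the tangent of half this angle, whatever the lens; pixels are square), "cx", "cy" (the principal point, pixels), "world_to_cam" (4x4, takes a point from world to camera coordinates). Camera axes: x right, y up, looking along -z (the intrinsics and any distortion apply to the point x, -y, -z); pixel columns grow to the right and rows downward; lengths in m; the calibration is good to about 2 mm. A picture is of the moment at which its call begins: read the wrist's pose just before it. camera_model takes no time and is no camera call; for the wrist camera it gives the pose at the moment of the call.
- hand_in(): hands the job in; it is judged then, once.
The state is a dict: "time": time; "qpos": joint angles; "qvel": joint speeds; "joint_efforts": joint torques, N m; "tool_pos": TCP position; "tool_rot": TCP orientation; "contact_force": force on the tool from outside, world axes, zero at the start; "torque": the same for the moment, N m; "opening": finger opening in m; "grip_force": force on a finger pad.
Only numpy, scipy, OpenCV 4.12 (cv2) and the standard library are available. Lean on these libraries where they do the work, as an engineer would, in place of code of your own. Each camera call takes 0.05 s, during which the arm holds its last target. There are 200 camera calls.

TASK

Get the sample loader ready for the morning controls: press the rack insert fully home and flush in the loader's recess (steel flag at the sensor end), swing the sensor arm over the flag to its stop, lay the red-handled feeler blade flat under the sensor with its black mark below the middle of the sensor, push the sensor down until it nips the blade, then draw the blade out slowly feeling a light drag (if it comes out slack, set it again) and put it back on its blue mat. Then mix each control vial that is there, in the order red, white, blue cap, by holding it upright on the touch mixer's rubber cup with the cup pressed fully down for about a second, and stand each vial in any free pocket of the insert. Leave everything else on the bench where it stands.

Things in the scene. Friction and masses are not known exactly. Their poses are not given: they have to be found in the camera images.
- loader: the sample loader, fixed to the bench: white deck 200 x 300 mm, top 45 mm above the bench, with a rectangular recess 64 x 180 mm and 22 mm deep. Origin: centre of its underside; x across the deck away from the robot, y along it to the robot's left, z up. The sensor post stands on it beside the +y end of the recess and reaches 56 mm above the deck; an operator panel 24 mm high stands in the deck's front left corner (66 x 40 mm, centred at x -55, y 128 mm)
- recess (a point): centre of the recess at the level of the deck's top, 30 mm along x and -30 mm along y from the loader's centre; axes as the loader's (the recess is 64 mm along x, 180 mm along y, its floor 22 mm below this point). The sensor's working place is above the point 67 mm along +y from here
- sensor_arm (a joint): swing of the aluminium sensor arm about the upright post (post axis 122 mm along the loader's +y from the recess centre), rad: 0 at its stop with the sensor over the recess's +y end, growing as it swings away over the deck's far side (to the loader's +x, anticlockwise from above); the sensor's axis runs 55 mm from the post's axis. Starts swung out at 1.22 to 1.55, clear of the recess; light friction (about 2 N at the sensor) keeps it where it is left
- sensor_height (a joint): height setting of the sensor on its arm, m: the gap between the sensor's face and the deck's level is 0.018 minus this value; grows as the sensor is pushed down (0 to 0.017). A friction slide: it moves at about 6 N and stays where it is left, lightly nipping what it has been pushed on to
- sensor: the upright round brass proximity sensor with a black top and a blue face, 24 mm across and 30 mm tall, carried at the end of the arm; origin in the middle of its face (underside), z up. On the post's side a small bracket joins it to the arm (16 mm wide, from 11 mm above its face; the arm itself lies 24 to 44 mm above the deck)
- sensor_face (a point): middle of the sensor's downward face
- sensor_top (a point): middle of the sensor's flat top, 30 mm above its face: push here
- insert: loose grey rack insert, 0.2 to 0.33 kg: block 60 (x) x 176 (y) x 22 mm (z) with an orange grip fin on the middle of its top, 12 mm thick along y, 40 mm long along x and 34 mm tall above the block. Origin: centre of the block's underside. Three square pockets 31 x 31 mm, 16 mm deep, at y -64, -28 and +28 mm; a steel flag plate at y +67 mm. It fits the recess with 2 mm to spare on every side, its axes along the loader's; home, its top is level with the deck
- flag (a point): middle of the steel flag on the insert's top, 67 mm along +y from the insert's centre
- feeler: feeler: steel blade 16 mm wide and 3 mm thick lying flat along +x, its tip 90 mm from the origin, with an upright red grip at the origin 28 mm long (x), 12 mm thick (y) and 44 mm tall on a foot 34 x 32 x 4 mm; 80 g. Origin: centre of the grip at the underside, z up
- feeler_mark (a point): the black mark across the blade, 16 mm from its tip and 74 mm from the grip's centre, in the middle of the blade's thickness
- mat: blue mat 80 (x) x 170 (y) x 2 mm, fixed to the bench, where the feeler lies and goes back to; origin: centre of the underside. The feeler starts with its blade along about the mat's +y
- mixer_cup (a joint): how far the touch mixer's sprung rubber cup is pressed down, m: 0 up, 0.006 fully down. It starts to move at 3 N and is fully down at 9 N
- mixer_pad (a point): centre of the cup's flat top (44 mm across), 100 mm above the bench when up; it moves down with the cup. The mixer's round blue housing is 128 mm wide and 72 mm tall, fixed
- vial_red: control vial with a red cap: cylinder 26 mm across, 52 mm tall, 35 g, bottom-heavy; the cap is the top 17 mm. Origin: centre of its base, z up. 2 or 3 of the three vials are there; the places vary
- vial_white: the same with a white cap
- vial_blue: the same with a blue cap
- timer: bystander: white timer 55 x 65 x 22 mm, origin at the centre of its underside (leave alone)
- specimen_pot: bystander: white pot with a yellow lid, 48 mm across, 62 mm tall, origin at the base (leave alone)
- reagent: bystander: white bottle with a blue cap, 64 mm across, 130 mm tall, origin at the base (leave alone)
- slide_box: bystander: green slide box 85 x 60 x 34 mm, origin at the centre of its underside (leave alone)
- swab_tub: bystander: white tub with a green lid, 72 mm across, 70 mm tall, origin at the base (leave alone)
- tip_box: bystander: clear box of yellow pipette tips, 85 x 120 x 65 mm, origin at the centre of its underside (leave alone)
Things that resemble listed ones, but are neither listed nor needed, are in the scene too. Leave any purple look-alike of the feeler alone.

How it is judged:
By the outcome, as a careful person would: the job done as asked, in the order asked, and still so for the second after the job is handed in, with the robot touching nothing.
Of vial_red, vial_white, vial_blue only 2 to 3 are there at a start; the rules pass over those that are not, and their reading is None.
At some moment in a run one of vial_red, vial_white, vial_blue may be knocked a few centimetres aside while the robot is not near it.
It also fails if it takes over 210 s, if anything falls off the work surface, if the arm or the gripper's body presses on something with over 40 N, if the wrist force passes 120 N, or if a joint passes its speed limit or range.

## Working session

There is one attempt and no reset: what is moved stays moved. The work goes in short steps, Python scripts to look and compute and a tool call to move; the robot and the scene stay as the last step left them, time stands still between calls to the robot, and variables do not carry over. Pictures are saved under pics/ and viewed, at most 14 in all, crops included, and the job is handed in when it is done.

Besides the shell and the picture viewer there is one more tool, called after "Emit:" as name(argument=value, ...), one argument or row to a line, values as JSON. step_arm: Moves the arm, as the interface text tells. Its arguments: {"type":"object","properties":{"commands":{"type":"array"},"grip_force":{"type":"number"}},"required":["commands"]}

```bash
ls; mkdir -p pics
python3 - <<'E'
from cell import *
import cv2,numpy as np
s=observe();print(s)
for n in ["scene","side"]:
    im=read_camera(n);cv2.imwrite(f"pics/{n}0.png",im[:,:,::-1]);
    c=camera_model(n);print(n,c)
    cv2.imwrite(f"pics/{n}0b.png",cv2.resize(im[:,:,::-1],(800,600),interpolation=cv2.INTER_CUBIC))
print(camera_model("wrist"))
E
```

```text
pics
{'time': 0.0, 'qpos': array([-1.37299502e+00,  3.42715931e-01,  1.52499725e+00, -3.52218581e-05,
        1.27540549e+00, -1.46014489e-01]), 'qvel': array([ 0.00096847, -0.00071487,  0.00020444,  0.00059651, -0.00138515,
       -0.00023729]), 'joint_efforts': array([-9.75876719e-04, -4.31244242e+01, -2.44223642e+01,  7.18094129e-02,
        5.58630866e-02, -1.15667140e-04]), 'tool_pos': array([ 0.1768918 , -0.4938748 ,  0.22605539]), 'tool_rot': array([-3.14007797e+00, -1.88707319e-04,  3.43825935e-01]), 'contact_force': array([ 0.40457584, -0.30220814, -0.26626468]), 'torque': array([0.04644285, 0.01271765, 0.02097204]), 'grip_force': 0.0, 'opening': 0.09212444597104473}
scene {'vfov': 42.04106509326845, 'cx': 255.7255680549562, 'cy': 200.94530406495116, 'world_to_cam': array([[ 0.00700341,  0.99988639, -0.01334733, -0.01367542],
       [-0.84132289,  0.01310617,  0.54037396,  0.37792028],
       [ 0.5404875 ,  0.00744496,  0.8413191 , -1.77311937],
       [ 0.        ,  0.        ,  0.        ,  1.        ]])}
side {'vfov': 53.4279873245514, 'cx': 254.15760708068163, 'cy': 193.71326751632876, 'world_to_cam': array([[-0.77148011, -0.63587301, -0.02199893,  0.37541379],
       [ 0.34515985, -0.44731427,  0.82509068, -0.26036084],
       [-0.53449333,  0.6289479 ,  0.56457189, -0.83307523],
       [ 0.        ,  0.        ,  0.        ,  1.        ]])}
{'vfov': 64.43411076546187, 'cx': 253.71899219681052, 'cy': 190.77966317826616, 'world_to_cam': array([[ 0.33715181, -0.94144898, -0.00157485, -0.52478932],
       [ 0.91206136,  0.3270413 , -0.24736221,  0.03102617],
       [ 0.23339394,  0.08196226,  0.9689218 , -0.38988196],
       [ 0.        ,  0.        ,  0.        ,  1.        ]])}
```

View pics/scene0b.png

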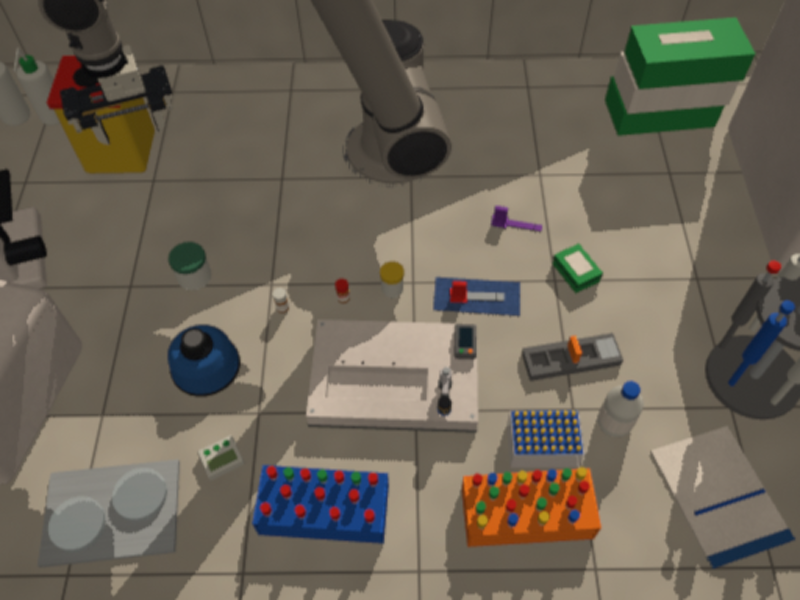

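View pics/side0b.png

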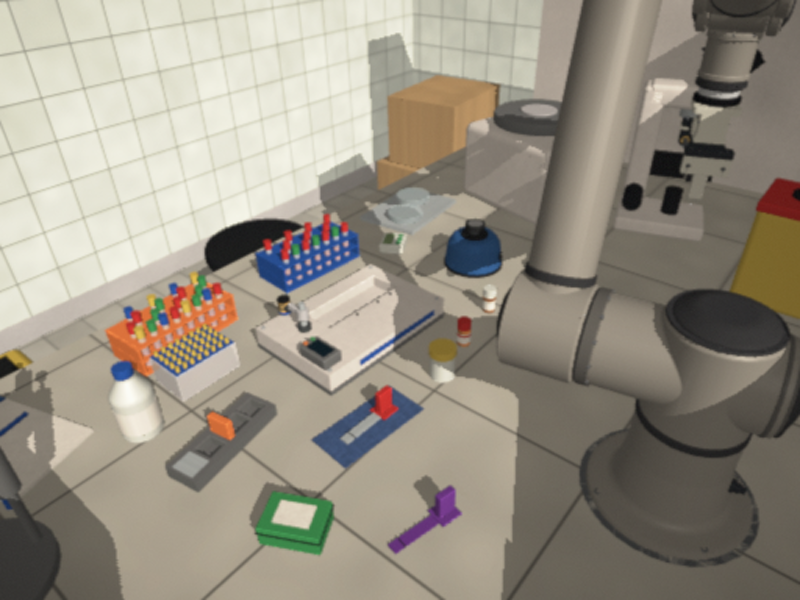

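The pictures show the insert at (570,356), flag toward +y, and the loader centred around (395,375). The feeler is on the mat at (460,292), the mixer at (200,355), the red vial at (342,290) and the white vial at (280,299). I see no blue vial.

```bash
cat > h.py <<'E'
from cell import *
import cv2,numpy as np
def ray(n,u,v,z,c=None):
    c=c or camera_model(n);f=192/np.tan(np.radians(c["vfov"]/2))
    M=c["world_to_cam"];R=M[:3,:3];o=-R.T@M[:3,3]
    d=R.T@np.array([(u-c["cx"])/f,-(v-c["cy"])/f,-1]);return (o+d*(z-o[2])/d[2]).round(4)
def proj(n,p,c=None):
    c=c or camera_model(n);f=192/np.tan(np.radians(c["vfov"]/2))
    q=c["world_to_cam"]@np.r_[p,1];return np.array([c["cx"]-f*q[0]/q[2],c["cy"]+f*q[1]/q[2]]).round(1)
def crop(im,x0,y0,x1,y1,s,name):
    o=cv2.resize(im[y0:y1,x0:x1,::-1],None,fx=s,fy=s,interpolation=cv2.INTER_CUBIC)
    for x in range((x0//20+1)*20,x1,20): cv2.putText(o,str(x),((x-x0)*s,8),0,.3,(0,255,255));cv2.line(o,((x-x0)*s,10),((x-x0)*s,16),(0,255,255))
    for y in range((y0//20+1)*20,y1,20): cv2.putText(o,str(y),(0,(y-y0)*s),0,.3,(0,255,255));cv2.line(o,(20,(y-y0)*s),(26,(y-y0)*s),(0,255,255))
    cv2.imwrite("pics/"+name,o)
def st():
    s=observe();print("t%.2f"%s["time"],s["tool_pos"].round(4),s["tool_rot"].round(3),"F",s["contact_force"].round(1),"op%.4f g%.1f"%(s["opening"],s["grip_force"]),s["qpos"].round(2))
E
python3 - <<'E'
from h import *
im=cv2.imread("pics/scene0.png")[:,:,::-1]
crop(im,100,125,300,275,4,"c1.png");crop(im,260,125,420,245,5,"c2.png")
E
```

```text
(no output)
```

View pics/c1.png

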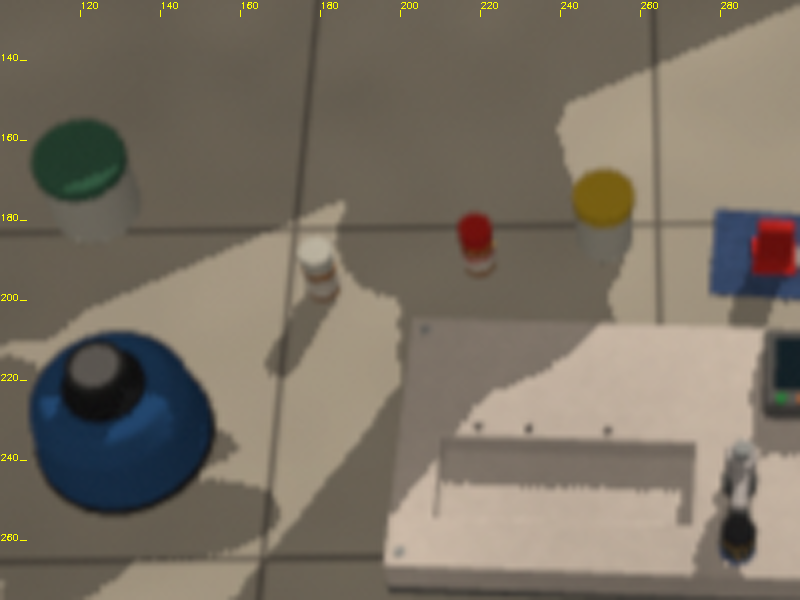

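View pics/c2.png

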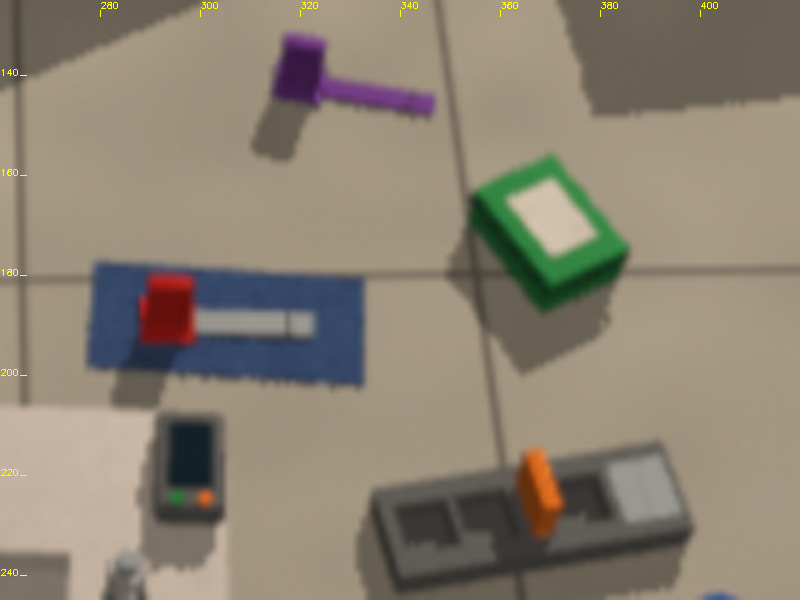

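Run:
```python
from h import *
A=lambda X,Y:(100+X/4,125+Y/4)
B=lambda X,Y:(260+X/5,125+Y/5)
def p(l,uv,z): print(l,ray("scene",*uv,z))
for q in [(373,490),(660,441),(691,524),(395,577)]: p("ins",B(*q),.022)
p("fintop",B(538,458),.056);p("fintop far",B(548,520),.056)
for q in [(440,438),(695,443),(690,525),(434,518)]: p("rec",A(*q),.045)
for q in [(412,320),(387,568)]: p("deck",A(*q),.045)
for q in [(478,322),(477,428),(308,424),(318,320)]: p("deckb",(q[0]*.64,q[1]*.64),.045)
p("redcap",A(475,229),.052);p("whitecap",A(316,249),.052);p("pad",A(97,366),.1)
p("pot",A(603,197),.062)
for q in [(92,262),(363,280),(364,386),(90,368)]: p("mat",B(*q),.002)
for q in [(150,276),(193,276),(147,300),(195,300)]: p("grip top",B(*q),.046)
p("mark",B(290,323),.0035);p("tip",B(315,323),.0035)
p("senstop",A(738,522),.093)
p("postTop",A(740,452),.101)
```

```text
ins [0.5436 0.2405 0.022 ]
ins [0.5127 0.4126 0.022 ]
ins [0.569  0.4218 0.022 ]
ins [0.6012 0.2478 0.022 ]
fintop [0.5436 0.3308 0.056 ]
fintop far [0.5843 0.3312 0.056 ]
rec [ 0.5894 -0.1196  0.045 ]
rec [0.596  0.0611 0.045 ]
rec [0.6603 0.0559 0.045 ]
rec [ 0.6525 -0.1211  0.045 ]
deck [ 0.49   -0.1445  0.045 ]
deck [ 0.69   -0.1515  0.045 ]
deckb [0.4985 0.1579 0.045 ]
deckb [0.7144 0.143  0.045 ]
deckb [ 0.703  -0.1498  0.045 ]
deckb [ 0.4894 -0.143   0.045 ]
redcap [ 0.414 -0.1    0.052]
whitecap [ 0.4304 -0.2188  0.052 ]
pad [ 0.5593 -0.3545  0.1   ]
pot [ 0.3932 -0.0033  0.062 ]
mat [0.3636 0.0826 0.002 ]
mat [0.3802 0.2517 0.002 ]
mat [0.4588 0.2452 0.002 ]
mat [0.4432 0.0789 0.002 ]
grip top [0.4058 0.1153 0.046 ]
grip top [0.4062 0.1414 0.046 ]
grip top [0.4234 0.1128 0.046 ]
grip top [0.4239 0.1416 0.046 ]
mark [0.4129 0.2035 0.0035]
tip [0.4132 0.2189 0.0035]
senstop [0.6823 0.0865 0.093 ]
postTop [0.634  0.0894 0.101 ]
```

Emit:
step_arm(
  commands=[
    [1, 14, 15, 3, 0, 0, 0],
    [1, 14, 15, 3, 0, 0, 0],
    [1, 14, 15, 3, 0, 0, 0],
    [1, 14, 15, 3, 0, 0, 0],
    [1, 14, 15, 3, 0, 0, 0],
  ],
)

```text
time: 0.52
tool_pos: [0.3178, -0.3425, 0.2568]
tool_rot: [-3.141, 0.0, 0.343]
contact_force: [0.3, -0.8, -1.2]
opening: 0.0919
grip_force: 0.0
```

Emit:
step_arm(
  commands=[
    [1, 13.5, 15, 2.5, 0, 0, 0],
    [1, 13.5, 15, 2.5, 0, 0, 0],
    [1, 13.5, 15, 2.5, 0, 0, 0],
    [1, 13.5, 15, 2.5, 0, 0, 0],
    [1, 13.5, 15, 2.5, 0, 0, 0],
  ],
)

```text
time: 0.93
tool_pos: [0.4531, -0.192, 0.2819]
tool_rot: [-3.141, -0.0, 0.344]
contact_force: [1.4, -0.8, 0.1]
opening: 0.0916
grip_force: 0.0
```

Emit:
step_arm(
  commands=[
    [1, 5, 20, 0, 0, 0, 0],
    [1, 5, 20, 0, 0, 0, 0],
    [1, 5, 20, 0, 0, 0, 0],
    [1, 5, 20, 0, 0, 0, 0],
    [1, 5, 20, 0, 0, 0, 0],
  ],
)

```text
time: 1.35
tool_pos: [0.5019, 0.008, 0.2815]
tool_rot: [-3.141, 0.0, 0.344]
contact_force: [1.5, -0.1, 0.2]
opening: 0.0919
grip_force: 0.0
```

Emit:
step_arm(
  commands=[
    [1, 5, 20, 0, 0, 0, -0.16],
    [1, 5, 20, 0, 0, 0, -0.16],
    [1, 5, 20, 0, 0, 0, -0.16],
    [1, 5, 20, 0, 0, 0, -0.16],
    [1, 5, 20, 0, 0, 0, -0.16],
  ],
)

```text
time: 1.77
tool_pos: [0.5512, 0.2052, 0.2814]
tool_rot: [3.141, 0.001, 0.184]
contact_force: [0.7, 0.4, 0.2]
opening: 0.0915
grip_force: 0.0
```

Emit:
step_arm(
  commands=[
    [1, 0, 10.5, 0, 0, 0, 0],
    [1, 0, 10.5, 0, 0, 0, 0],
    [1, 0, 10.5, 0, 0, 0, 0],
    [1, 0, 10.5, 0, 0, 0, 0],
    [1, 0, 10.5, 0, 0, 0, 0],
  ],
)

```text
time: 2.18
tool_pos: [0.5508, 0.3091, 0.2807]
tool_rot: [3.141, 0.002, 0.186]
contact_force: [-0.0, -1.5, -0.6]
opening: 0.0921
grip_force: 0.0
```

Run:
```python
from h import *
st()
c=camera_model("wrist");im=read_camera("wrist");cv2.imwrite("pics/w1r.png",im[:,:,::-1])
import pickle;pickle.dump(c,open("w1.pkl","wb"))
crop(im,0,0,512,384,1,"w1s.png")
o=cv2.resize(im[:,:,::-1],(800,600),interpolation=cv2.INTER_CUBIC);cv2.imwrite("pics/w1.png",o)
print("reagent cap",ray("scene",630*.64,388*.64,.13))
```

```text
t2.18 [0.5508 0.3091 0.2807] [3.141e+00 2.000e-03 1.860e-01] F [-0.  -1.5 -0.6] op0.0921 g0.0 [ 0.39  0.52  1.1  -0.    1.53  1.77]
reagent cap [0.6843 0.3917 0.13  ]
```

View pics/w1.png

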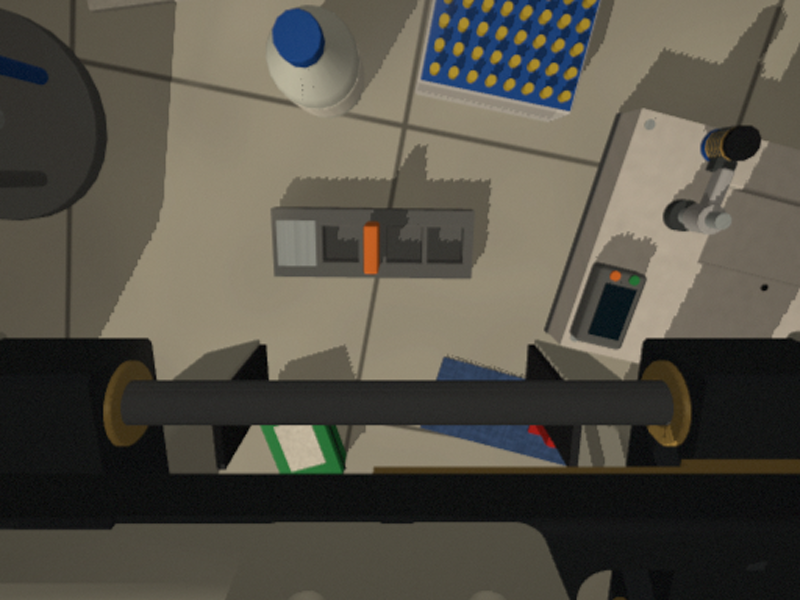

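Run:
```python
from h import *
import pickle;c=pickle.load(open("w1.pkl","rb"))
def p(l,u,v,z): print(l,ray("wrist",u*.64,v*.64,z,c))
for q in [(272,276),(471,277)]: p("low",*q,.022)
for q in [(273,208),(472,211)]: p("up@0",*q,.0);p("up@22",*q,.022)
p("fin low",371,273,.056);p("fin hi",371,223,.056)
p("deckcorner",645,108,.045);p("deckcorner near",545,330,.045)
p("senstop",742,142,.093);p("postT",717,219,.101);p("panel",612,265,.069)
p("bottle",298,37,.13)
im=cv2.imread("pics/w1r.png")[:,:,::-1];crop(im,165,125,315,185,5,"w1c.png")
```

```text
low [0.5104 0.4141 0.022 ]
low [0.5425 0.2391 0.022 ]
up@0 [0.5677 0.4258 0.    ]
up@22 [0.5701 0.4205 0.022 ]
up@0 [0.5985 0.2476 0.    ]
up@22 [0.5994 0.2513 0.022 ]
fin low [0.5366 0.3271 0.056 ]
fin hi [0.5766 0.3341 0.056 ]
deckcorner [0.702 0.141 0.045]
deckcorner near [0.5126 0.1699 0.045 ]
senstop [0.6829 0.09   0.093 ]
postT [0.6292 0.0939 0.101 ]
panel [0.5808 0.1413 0.069 ]
bottle [0.6832 0.3924 0.13  ]
```

View pics/w1c.png

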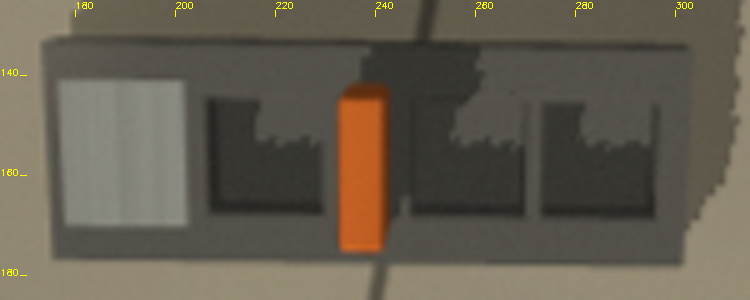

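Emit:
step_arm(
  commands=[
    [0.5, 0.5, 2.1, -10, 0, 0, -0.005],
    [0.5, 0.5, 2.1, -10, 0, 0, -0.005],
    [0.5, 0.5, 2.1, -14, 0, 0, -0.005],
    [0.5, 0.5, 2.1, -18, 0, 0, -0.005],
    [0.5, 0.5, 2.1, -20, 0, 0, -0.005],
  ],
)

```text
time: 2.65
tool_pos: [0.5559, 0.327, 0.0792]
tool_rot: [3.141, 0.002, 0.177]
contact_force: [-0.2, 0.4, 0.1]
opening: 0.0631
grip_force: 0.0
```

Emit:
step_arm(
  commands=[
    [0.5, 0, 0, -2, 0, 0, 0],
    [0.5, 0, 0, -4, 0, 0, 0],
    [0.5, 0, 0, -5.2, 0, 0, 0],
    [0.5, 0, 0, -5.2, 0, 0, 0],
    [0.5, 0, 0, -5.2, 0, 0, 0],
  ],
)

```text
time: 3.07
tool_pos: [0.5568, 0.3282, 0.0301]
tool_rot: [3.141, 0.0, 0.177]
contact_force: [0.3, 0.5, -0.4]
opening: 0.0459
grip_force: 0.0
```

Emit:
step_arm(
  commands=[
    [0, 0, 0, 0, 0, 0, 0],
    [0, 0, 0, 0, 0, 0, 0],
    [0, 0, 0, 0, 0, 0, 0],
    [0, 0, 0, 0, 0, 0, 0],
    [0, 0, 0, 0, 0, 0, 0],
  ],
  grip_force=40,
)

```text
time: 3.48
tool_pos: [0.5566, 0.3293, 0.0304]
tool_rot: [-3.141, -0.001, 0.179]
contact_force: [-0.2, 0.1, 0.4]
opening: 0.0168
grip_force: 0.0
```

Emit:
step_arm(
  commands=[
    [0, 0, 0, 0, 0, 0, 0],
    [0, 0, 0, 0, 0, 0, 0],
    [0, 0, 0, 0, 0, 0, 0],
    [0, 0, 0, 0, 0, 0, 0],
    [0, 0, 0, 0, 0, 0, 0],
  ],
)

```text
time: 3.9
tool_pos: [0.5565, 0.3296, 0.0303]
tool_rot: [-3.141, -0.001, 0.179]
contact_force: [-1.9, 2.3, 5.0]
opening: 0.0115
grip_force: 40.0
```

Emit:
step_arm(
  commands=[
    [0, 0, 0, 2, 0, 0, 0],
    [0, 0, 0, 5, 0, 0, 0],
    [0, 0, 0, 9, 0, 0, 0],
    [0, 0, 0, 12, 0, 0, 0],
    [0, 0, 0, 12, 0, 0, 0],
  ],
)

```text
time: 4.32
tool_pos: [0.5593, 0.3301, 0.1563]
tool_rot: [-3.14, -0.011, 0.179]
contact_force: [2.1, 0.6, -1.6]
opening: 0.0117
grip_force: 40.0
```

Emit:
step_arm(
  commands=[
    [0, 0, -3, 0, 0, 0, -0.05],
    [0, 0, -7, 0, 0, 0, -0.1],
    [0, 0, -11, 0, 0, 0, -0.15],
    [0, 0, -15, 0, 0, 0, -0.2],
    [0, 0, -18, 0, 0, 0, -0.214],
  ],
)

```text
time: 4.73
tool_pos: [0.555, 0.1459, 0.1479]
tool_rot: [3.14, 0.003, -0.038]
contact_force: [0.6, 0.6, -3.3]
opening: 0.0118
grip_force: 40.0
```

Emit:
step_arm(
  commands=[
    [0, 0, -4, 0, 0, 0, 0],
    [0, 0, -8, 0, 0, 0, 0],
    [0, 0, -12, 0, 0, 0, 0],
    [0, 0, -16, 0, 0, 0, 0],
    [0, 0, -18, 0, 0, 0, 0],
  ],
)

```text
time: 5.15
tool_pos: [0.5551, -0.0353, 0.1481]
tool_rot: [3.14, 0.003, -0.038]
contact_force: [-0.0, 0.6, -4.8]
opening: 0.0117
grip_force: 40.0
```

Emit:
step_arm(
  commands=[
    [0, 0, 0, 0, 0, 0, 0],
    [0, 0, 0, 0, 0, 0, 0],
    [0, 0, 0, 0, 0, 0, 0],
    [0, 0, 0, 0, 0, 0, 0],
  ],
)

```text
time: 5.48
tool_pos: [0.5559, -0.0297, 0.1491]
tool_rot: [-3.141, 0.001, -0.034]
contact_force: [-0.4, 0.2, -3.5]
opening: 0.0114
grip_force: 40.0
```

```bash
cat >> h.py <<'E'
import pickle
def wr(tag,x0=0,y0=0,x1=512,y1=384):
    st();c=camera_model("wrist");im=read_camera("wrist");pickle.dump(c,open(tag+".pkl","wb"));cv2.imwrite("pics/"+tag+"r.png",im[:,:,::-1])
    s=min(800/(x1-x0),600/(y1-y0));o=cv2.resize(im[y0:y1,x0:x1,::-1],None,fx=s,fy=s,interpolation=cv2.INTER_CUBIC);print("scale",s);cv2.imwrite("pics/"+tag+".png",o)
E
python3 - <<'E'
from h import *
wr("w2",0,0,512,300)
E
```

```text
t5.48 [ 0.5559 -0.0297  0.1491] [-3.141e+00  1.000e-03 -3.400e-02] F [-0.4  0.2 -3.5] op0.0114 g40.0 [-0.19  0.47  1.55  0.    1.12  1.41]
scale 1.5625
```

View pics/w2.png

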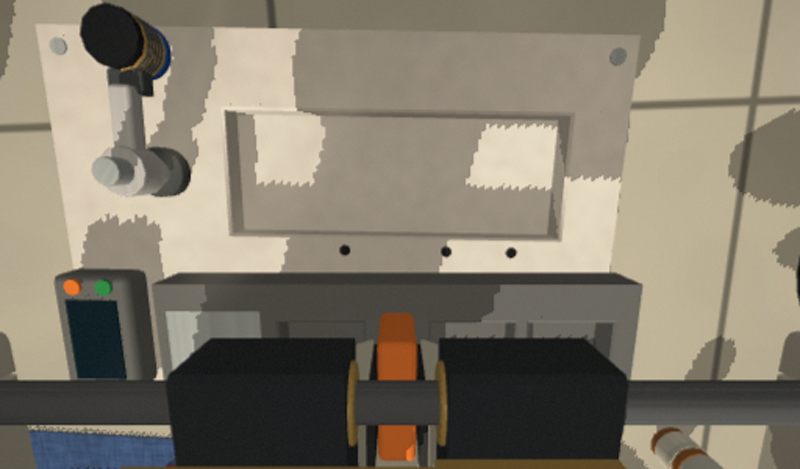

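Run:
```python
from h import *
c=pickle.load(open("w2.pkl","rb"))
def p(l,u,v,z): r=ray("wrist",u*.64,v*.64,z,c);print(l,r);return r
R=np.array([p("rec",*q,.045) for q in [(225,110),(574,115),(561,240),(230,234)]]);print(R.mean(0),np.arctan2(-(R[0]-R[1])[0],(R[0]-R[1])[1]),np.arctan2(-(R[3]-R[2])[0],(R[3]-R[2])[1]))
for q in [(156,284),(641,286)]: p("instop",*q,.1408)
for q in [(166,273),(630,274)]: p("insbot",*q,.1188)
p("fin end",398,315,.1748)
for q in [(36,24),(639,36)]: p("deck far",*q,.045)
p("sens",112,35,.093);p("post",106,172,.101)
```

```text
rec [0.6585 0.0552 0.045 ]
rec [ 0.65   -0.1252  0.045 ]
rec [ 0.5853 -0.1219  0.045 ]
rec [0.5947 0.0603 0.045 ]
[ 0.622125 -0.0329    0.045   ] -0.04708269509098718 -0.05154595665896644
instop [0.588  0.0551 0.1408]
instop [ 0.5814 -0.1188  0.1408]
insbot [0.5878 0.0619 0.1188]
insbot [ 0.5811 -0.1253  0.1188]
fin end [ 0.5835 -0.0315  0.1748]
deck far [0.7015 0.144  0.045 ]
deck far [ 0.686  -0.1554  0.045 ]
sens [0.6821 0.0816 0.093 ]
post [0.6283 0.0894 0.101 ]
```

Emit:
step_arm(
  commands=[
    [0, 3, 0, 0, 0, 0, -0.012],
    [0, 6, -0.1, 0, 0, 0, -0.012],
    [0, 6.75, -0.15, 0, 0, 0, -0.012],
    [0, 6.75, -0.15, 0, 0, 0, -0.012],
    [0, 6.75, -0.15, 0, 0, 0, -0.012],
  ],
)

```text
time: 5.95
tool_pos: [0.6232, -0.0313, 0.149]
tool_rot: [-3.142, 0.002, -0.046]
contact_force: [0.2, -0.2, -3.7]
opening: 0.0117
grip_force: 40.0
```

Emit:
step_arm(
  commands=[
    [0, 0, 0, -3, 0, 0, 0],
    [0, 0, 0, -5, 0, 0, 0],
    [0, 0, 0, -6.6, 0, 0, 0],
    [0, 0, 0, -6.6, 0, 0, 0],
    [0, 0, 0, -6.6, 0, 0, 0],
  ],
)

```text
time: 6.37
tool_pos: [0.6226, -0.0319, 0.0834]
tool_rot: [-3.141, 0.002, -0.047]
contact_force: [0.7, 0.4, -2.1]
opening: 0.0116
grip_force: 40.0
```

Emit:
step_arm(
  commands=[
    [0, 0, 0, 0, 0, 0, 0],
    [0, 0, 0, 0, 0, 0, 0],
    [0, 0, 0, 0, 0, 0, 0],
  ],
)

```text
time: 6.62
tool_pos: [0.6245, -0.0324, 0.0852]
tool_rot: [3.141, -0.002, -0.047]
contact_force: [0.0, -0.3, -3.3]
opening: 0.0116
grip_force: 40.0
```

Run:
```python
from h import *
wr("w3",0,0,512,300)
```

```text
t6.62 [ 0.6245 -0.0324  0.0852] [ 3.141e+00 -2.000e-03 -4.700e-02] F [ 0.  -0.3 -3.3] op0.0116 g40.0 [-0.17  0.65  1.41 -0.    1.07  1.44]
scale 1.5625
```

View pics/w3.png

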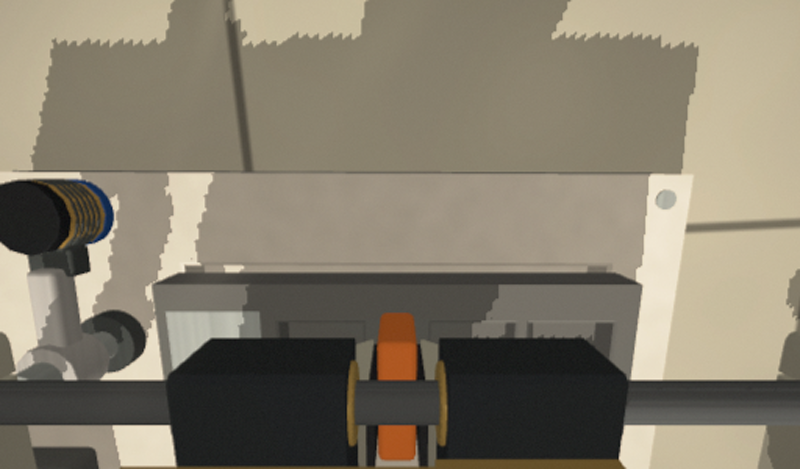

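Run:
```python
from h import *
c=pickle.load(open("w3.pkl","rb"))
def p(l,u,v,z): r=ray("wrist",u*.64,v*.64,z,c);print(l,r);return r
p("recL",184,265,.045);p("recR",612,265,.045)
p("botL",166,273,.055);p("botR",630,274,.055)
p("topL",154,284,.077);p("topR",641,286,.077)
p("deckfar",15,171,.045);p("deckfarR",693,175,.045)
```

```text
recL [0.659  0.0556 0.045 ]
recR [ 0.6505 -0.1255  0.045 ]
botL [0.6577 0.0588 0.055 ]
botR [ 0.6484 -0.1285  0.055 ]
topL [0.6577 0.0527 0.077 ]
topR [ 0.6487 -0.122   0.077 ]
deckfar [0.7004 0.1177 0.045 ]
deckfarR [ 0.686  -0.1559  0.045 ]
```

Emit:
step_arm(
  commands=[
    [0, 0, 0, -0.4, 0, 0, 0],
    [0, 0, 0, -0.8, 0, 0, 0],
    [0, 0, 0, -1.0, 0, 0, 0],
    [0, 0, 0, -1.2, 0, 0, 0],
    [0, 0, 0, -1.4, 0, 0, 0],
  ],
)

```text
time: 7.08
tool_pos: [0.6237, -0.0324, 0.0693]
tool_rot: [3.142, 0.001, -0.047]
contact_force: [0.5, -0.6, -2.9]
opening: 0.012
grip_force: 40.0
```

Emit:
step_arm(
  commands=[
    [0, 0, 0, 0, 0, 0, 0],
    [0, 0, 0, 0, 0, 0, 0],
    [0, 0, 0, 0, 0, 0, 0],
  ],
)

```text
time: 7.33
tool_pos: [0.6239, -0.0324, 0.0698]
tool_rot: [3.141, -0.0, -0.047]
contact_force: [0.2, 0.1, -3.0]
opening: 0.0122
grip_force: 40.0
```

Emit:
step_arm(
  commands=[
    [0, 0, 0, -0.3, 0, 0, 0],
    [0, 0, 0, -0.6, 0, 0, 0],
    [0, 0, 0, -0.9, 0, 0, 0],
    [0, 0, 0, -1.1, 0, 0, 0],
    [0, 0, 0, -1.3, 0, 0, 0],
  ],
)

```text
time: 7.75
tool_pos: [0.6237, -0.0324, 0.0563]
tool_rot: [3.142, 0.001, -0.047]
contact_force: [0.2, 0.3, -2.9]
opening: 0.0117
grip_force: 40.0
```

Emit:
step_arm(
  commands=[
    [0, 0, 0, -0.1, 0, 0, 0],
    [0, 0, 0, -0.2, 0, 0, 0],
    [0, 0, 0, -0.3, 0, 0, 0],
    [0, 0, 0, -0.3, 0, 0, 0],
  ],
)

```text
time: 8.08
tool_pos: [0.6238, -0.0324, 0.0536]
tool_rot: [3.142, 0.0, -0.047]
contact_force: [-0.6, 0.9, -3.7]
opening: 0.0119
grip_force: 40.0
```

Emit:
step_arm(
  commands=[
    [0, 0, 0, -0.1, 0, 0, 0],
    [0, 0, 0, -0.2, 0, 0, 0],
    [0, 0, 0, -0.2, 0, 0, 0],
  ],
)

```text
time: 8.33
tool_pos: [0.624, -0.0324, 0.0533]
tool_rot: [3.141, -0.001, -0.047]
contact_force: [-3.6, 0.4, 5.9]
opening: 0.012
grip_force: 40.0
```

Emit:
step_arm(
  commands=[
    [0, 0, 0, -0.1, 0, 0, 0],
    [0, 0, 0, -0.2, 0, 0, 0],
    [0, 0, 0, -0.2, 0, 0, 0],
  ],
)

```text
time: 8.58
tool_pos: [0.624, -0.0324, 0.0533]
tool_rot: [3.141, -0.002, -0.047]
contact_force: [-9.7, 0.7, 18.7]
opening: 0.0117
grip_force: 40.0
```

Emit:
step_arm(
  commands=[
    [0.43, 0, 0, 0.3, 0, 0, 0],
    [0.43, 0, 0, 0.3, 0, 0, 0],
    [0.43, 0, 0, 0.3, 0, 0, 0],
    [0.43, 0, 0, 0.3, 0, 0, 0],
    [0.43, 0, 0, 0.3, 0, 0, 0],
  ],
)

```text
time: 9.0
tool_pos: [0.6238, -0.0324, 0.0524]
tool_rot: [3.142, 0.0, -0.047]
contact_force: [0.1, -0.5, -0.4]
opening: 0.0378
grip_force: 0.0
```

Emit:
step_arm(
  commands=[
    [0.43, 0, 0, 1, 0, 0, 0],
    [0.43, 0, 0, 3, 0, 0, 0],
    [0.43, 0, 0, 6, 0, 0, 0],
    [0.43, 0, 0, 8.5, 0, 0, 0],
    [0.43, 0, 0, 8.5, 0, 0, 0],
  ],
)

```text
time: 9.42
tool_pos: [0.6269, -0.0328, 0.1441]
tool_rot: [3.14, -0.01, -0.047]
contact_force: [1.5, -0.4, 0.4]
opening: 0.0391
grip_force: 0.0
```

Emit:
step_arm(
  commands=[
    [0.43, 3, 6, 0, 0, 0, -0.04],
    [0.43, 5.85, 11.9, 0, 0, 0, -0.04],
    [0.43, 5.85, 11.9, 0, 0, 0, -0.04],
    [0.43, 5.85, 11.9, 0, 0, 0, -0.04],
    [0.43, 5.85, 11.9, 0, 0, 0, -0.04],
  ],
)

```text
time: 9.83
tool_pos: [0.6827, 0.0897, 0.1371]
tool_rot: [-3.141, 0.0, -0.083]
contact_force: [-0.3, -0.6, -1.2]
opening: 0.0393
grip_force: 0.0
```

Run:
```python
from h import *
wr("w4",0,0,512,384)
```

```text
t9.83 [0.6827 0.0897 0.1371] [-3.141  0.    -0.083] F [-0.3 -0.6 -1.2] op0.0393 g0.0 [0.02 0.72 1.13 0.   1.29 1.67]
scale 1.5625
```

View pics/w4.png

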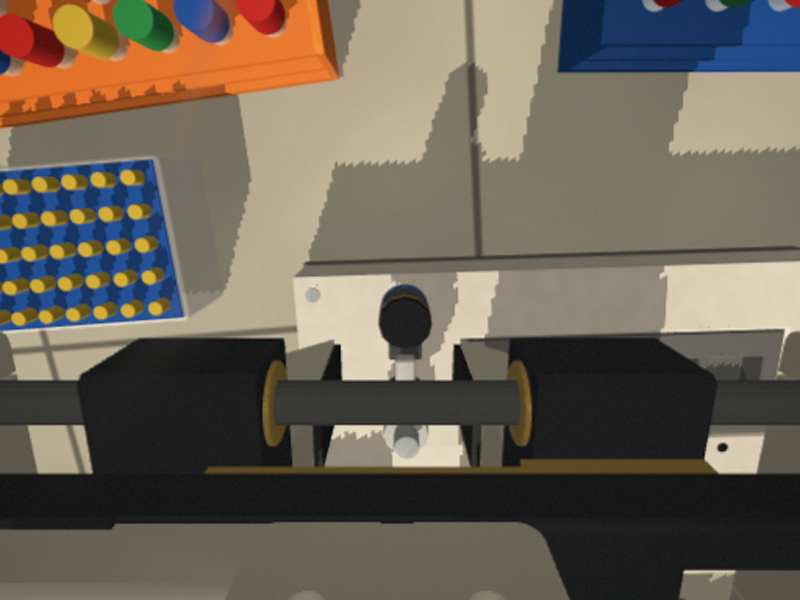

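Emit:
step_arm(
  commands=[
    [0.43, 0, 0, -2, 0, 0, 0],
    [0.43, 0, 0, -4, 0, 0, 0],
    [0.43, 0, 0, -5.5, 0, 0, 0],
    [0.43, 0, 0, -6.2, 0, 0, 0],
    [0.43, 0, 0, -6.2, 0, 0, 0],
  ],
)

```text
time: 10.3
tool_pos: [0.6808, 0.0848, 0.0738]
tool_rot: [3.141, 0.004, -0.089]
contact_force: [0.2, -0.4, 0.0]
opening: 0.0394
grip_force: 0.0
```

Emit:
step_arm(
  commands=[
    [0.43, -0.15, -1.2, 0, 0, 0, -0.1],
    [0.43, -0.45, -1.95, 0, 0, 0, -0.21],
    [0.43, -0.85, -2.7, 0, 0, 0, -0.33],
    [0.43, -1.35, -3.35, 0, 0, 0, -0.45],
    [0.43, -1.35, -3.35, 0, 0, 0, -0.45],
  ],
)

```text
time: 10.72
tool_pos: [0.6688, 0.0511, 0.0772]
tool_rot: [-3.141, -0.001, -0.543]
contact_force: [-0.7, 0.0, 0.0]
opening: 0.039
grip_force: 0.0
```

Run:
```python
from h import *
wr("w5",130,100,390,300)
```

```text
t10.72 [0.6688 0.0511 0.0772] [-3.141e+00 -1.000e-03 -5.430e-01] F [-0.7  0.   0. ] op0.0390 g0.0 [-0.04  0.74  1.27 -0.    1.14  2.08]
scale 3.0
```

View pics/w5.png

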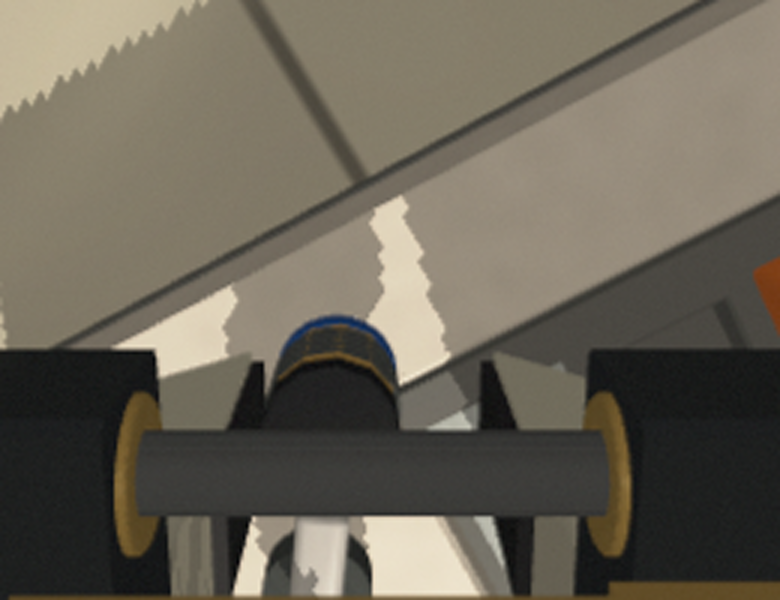

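The sensor at (335,380) is between the fingers and touching the trailing one, so it is swinging with them.

Emit:
step_arm(
  commands=[
    [0.43, -0.6, -0.6, 0, 0, 0, -0.12],
    [0.43, -1.25, -1.05, 0, 0, 0, -0.24],
    [0.43, -2, -1.45, 0, 0, 0, -0.36],
    [0.43, -2.75, -1.7, 0, 0, 0, -0.48],
    [0.43, -2.75, -1.7, 0, 0, 0, -0.57],
  ],
)

```text
time: 11.18
tool_pos: [0.6412, 0.0355, 0.0769]
tool_rot: [-3.141, -0.001, -1.109]
contact_force: [0.9, 0.7, -0.2]
opening: 0.0395
grip_force: 0.0
```

Emit:
step_arm(
  commands=[
    [0.43, -0.8, -0.15, 0, 0, 0, -0.12],
    [0.43, -1.4, -0.15, 0, 0, 0, -0.24],
    [0.43, -1.8, -0.1, 0, 0, 0, -0.24],
    [0.43, -2.1, -0.1, 0, 0, 0, -0.24],
    [0.43, -2.3, -0.05, 0, 0, 0, -0.24],
  ],
)

```text
time: 11.6
tool_pos: [0.6188, 0.0355, 0.0765]
tool_rot: [-3.14, -0.001, -1.342]
contact_force: [2.3, -0.9, 0.9]
opening: 0.0394
grip_force: 0.9
```

Emit:
step_arm(
  commands=[
    [0.43, -0.1, 0, 0, 0, 0, 0],
    [0.43, -0.2, 0, 0, 0, 0, 0],
    [0.43, -0.2, 0, 0, 0, 0, 0],
  ],
)

```text
time: 11.85
tool_pos: [0.6174, 0.0357, 0.0762]
tool_rot: [-3.139, -0.001, -1.345]
contact_force: [4.8, 0.4, 0.4]
opening: 0.0391
grip_force: 2.3
```

Emit:
step_arm(
  commands=[
    [0.43, -0.1, 0, 0, 0, 0, 0],
    [0.43, -0.2, 0, 0, 0, 0, 0],
    [0.43, -0.2, 0, 0, 0, 0, 0],
  ],
)

```text
time: 12.1
tool_pos: [0.6172, 0.0358, 0.0763]
tool_rot: [-3.135, -0.001, -1.346]
contact_force: [10.6, 1.4, -3.4]
opening: 0.0396
grip_force: 5.4
```

Emit:
step_arm(
  commands=[
    [0.43, 0.8, 0, 0, 0, 0, 0],
    [0.43, 0.8, 0, 0, 0, 0, 0],
    [0.43, 0.8, 0, 3, 0, 0, 0],
    [0.43, 0.8, 0, 6, 0, 0, 0],
    [0.43, 0.8, 0, 8, 0, 0, 0],
  ],
)

```text
time: 12.52
tool_pos: [0.6219, 0.0358, 0.1575]
tool_rot: [3.141, 0.0, -1.346]
contact_force: [1.6, 0.2, 1.1]
opening: 0.0393
grip_force: 0.0
```

Emit:
step_arm(
  commands=[
    [0.5, -10, 4.5, 0, 0, 0, 0.59],
    [0.5, -10, 4.5, 0, 0, 0, 0.59],
    [0.5, -10, 4.5, 0, 0, 0, 0.59],
    [0.5, -10, 4.5, 0, 0, 0, 0.59],
    [0.5, -10, 4.5, 0, 0, 0, 0.59],
  ],
)

```text
time: 12.93
tool_pos: [0.5198, 0.0815, 0.1558]
tool_rot: [3.14, 0.002, -0.748]
contact_force: [1.2, 0.1, 0.5]
opening: 0.046
grip_force: 0.0
```

Emit:
step_arm(
  commands=[
    [0.5, -10, 4.5, 0, 0, 0, 0.59],
    [0.5, -10, 4.5, 0, 0, 0, 0.59],
    [0.5, -10, 4.5, 0, 0, 0, 0.59],
    [0.5, -10, 4.5, 0, 0, 0, 0.59],
    [0.5, -10, 4.5, 0, 0, 0, 0.59],
  ],
)

```text
time: 13.35
tool_pos: [0.4198, 0.1263, 0.1557]
tool_rot: [3.141, 0.002, -0.158]
contact_force: [0.8, -0.1, 0.8]
opening: 0.0456
grip_force: 0.0
```

Emit:
step_arm(
  commands=[
    [0.5, 0, 0, 0, 0, 0, 0.59],
    [0.5, 0, 0, 0, 0, 0, 0.59],
    [0.5, 0, 0, 0, 0, 0, 0.59],
    [0.5, 0, 0, 0, 0, 0, 0.59],
    [0.5, 0, 0, 0, 0, 0, 0.59],
  ],
)

```text
time: 13.77
tool_pos: [0.4212, 0.1256, 0.1554]
tool_rot: [-3.141, 0.002, 0.43]
contact_force: [0.3, 0.1, -0.4]
opening: 0.0459
grip_force: 0.0
```

Emit:
step_arm(
  commands=[
    [0.5, 0, 0, 0, 0, 0, 0.59],
    [0.5, 0, 0, 0, 0, 0, 0.59],
    [0.5, 0, 0, 0, 0, 0, 0.59],
    [0.5, 0, 0, 0, 0, 0, 0.59],
    [0.5, 0, 0, 0, 0, 0, 0.59],
  ],
)

```text
time: 14.18
tool_pos: [0.4212, 0.1256, 0.1554]
tool_rot: [-3.14, 0.001, 1.02]
contact_force: [0.1, 0.4, 0.7]
opening: 0.0461
grip_force: 0.0
```

Emit:
step_arm(
  commands=[
    [0.5, 0, 0, 0, 0, 0, 0.56],
    [0.5, 0, 0, 0, 0, 0, 0.56],
    [0.5, 0, 0, 0, 0, 0, 0.56],
    [0.5, 0, 0, 0, 0, 0, 0.56],
    [0.5, 0, 0, 0, 0, 0, 0.56],
  ],
)

```text
time: 14.6
tool_pos: [0.4211, 0.1255, 0.1554]
tool_rot: [-3.139, 0.0, 1.58]
contact_force: [-0.1, 0.2, -0.1]
opening: 0.0459
grip_force: 0.0
```

Run:
```python
from h import *
im=read_camera("scene");cv2.imwrite("pics/sc2r.png",im[:,:,::-1])
wr("w6")
c=pickle.load(open("w6.pkl","rb"))
for p in [(.414,.129,.046),(.413,.203,.005),(.413,.219,.005)]: print(proj("wrist",p,c))
im=cv2.imread("pics/w6r.png");hsv=cv2.cvtColor(im,cv2.COLOR_BGR2HSV);m=((hsv[...,0]<8)|(hsv[...,0]>172))&(hsv[...,1]>150)&(hsv[...,2]>90)
n,l,s,ce=cv2.connectedComponentsWithStats(m.astype(np.uint8))
for i in range(1,n):
  if s[i,4]>60: print(s[i],ce[i],ray("wrist",*ce[i],.046,c))
```

```text
t14.65 [0.4212 0.1255 0.1554] [-3.139  0.     1.581] F [-0.   0.4 -1. ] op0.0459 g0.0 [ 0.12  0.27  1.85 -0.    1.02  0.1 ]
scale 1.5625
[245.7 184.2]
[246.1 100.5]
[246.2  83.1]
[ 226  161   32   41 1077] [241.17641597 179.11049211] [0.4099 0.1336 0.046 ]
```

Run:
```python
from h import *
im=cv2.imread("pics/w6r.png")[:,:,::-1];crop(im,180,70,310,220,4,"w6c.png")
```

```text
(no output)
```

View pics/w6c.png

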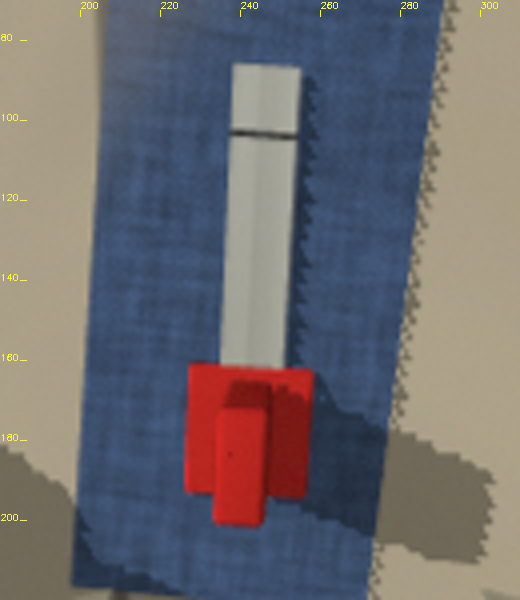

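Run:
```python
from h import *
c=pickle.load(open("w6.pkl","rb"))
R=lambda u,v,z:ray("wrist",u,v,z,c)
g=R(240,186.6,.046);print("top",g,"foot",R(242,177.8,.006),"mark",R(246,103.5,.005),"tip",R(246.5,86.3,.005),"base",R(243,161.5,.005))
for q in [(100,0),(440,0),(370,598),(72,585)]: print("mat",R(180+q[0]/4,70+q[1]/4,.002))
```

```text
top [0.4088 0.1267 0.046 ] foot [0.4091 0.1264 0.006 ] mark [0.4129 0.2001 0.005 ] tip [0.4133 0.2161 0.005 ] base [0.4101 0.1432 0.005 ]
mat [0.3734 0.2307 0.002 ]
mat [0.4549 0.2316 0.002 ]
mat [0.442  0.0798 0.002 ]
mat [0.3614 0.0826 0.002 ]
```

Emit:
step_arm(
  commands=[
    [0.5, -1.2, 0.1, -3, 0, 0, -0.065],
    [0.5, -1.2, 0.1, -6, 0, 0, -0.065],
    [0.5, -1.2, 0.1, -9, 0, 0, -0.065],
    [0.5, -1.2, 0.1, -12, 0, 0, -0.065],
    [0.5, -1.2, 0.1, -13.7, 0, 0, -0.065],
  ],
)

```text
time: 15.12
tool_pos: [0.4082, 0.1264, 0.0163]
tool_rot: [-3.137, 0.001, 1.506]
contact_force: [-1.3, 0.2, -0.3]
opening: 0.0458
grip_force: 0.0
```

Emit:
step_arm(
  commands=[
    [0.5, 0, 0, 0, 0, 0, 0],
    [0, 0, 0, 0, 0, 0, 0],
    [0, 0, 0, 0, 0, 0, 0],
    [0, 0, 0, 0, 0, 0, 0],
    [0, 0, 0, 0, 0, 0, 0],
  ],
  grip_force=20,
)

```text
time: 15.53
tool_pos: [0.4112, 0.1268, 0.02]
tool_rot: [3.139, -0.0, 1.508]
contact_force: [0.4, 0.8, -0.6]
opening: 0.0239
grip_force: 0.0
```

Emit:
step_arm(
  commands=[
    [0, 0, 0, 0, 0, 0, 0],
    [0, 0, 0, 0, 0, 0, 0],
    [0, 0, 0, 0, 0, 0, 0],
    [0, 0, 0, 0, 0, 0, 0],
    [0, 0, 0, 0, 0, 0, 0],
  ],
)

```text
time: 15.95
tool_pos: [0.4107, 0.1267, 0.0194]
tool_rot: [3.14, -0.0, 1.508]
contact_force: [-1.5, 0.5, 7.2]
opening: 0.0118
grip_force: 20.0
```

Emit:
step_arm(
  commands=[
    [0, 0, 0, 2, 0, 0, 0],
    [0, 0, 0, 6, 0, 0, 0],
    [0, 0, 0, 10, 0, 0, 0],
    [0, 0, 0, 13, 0, 0, 0],
    [0, 0, 0, 13, 0, 0, 0],
  ],
)

```text
time: 16.37
tool_pos: [0.4136, 0.1271, 0.1543]
tool_rot: [3.131, -0.002, 1.508]
contact_force: [1.6, -0.5, 0.1]
opening: 0.0116
grip_force: 20.0
```

Emit:
step_arm(
  commands=[
    [0, 0, 0, 0, 0, 0, -0.1],
    [0, 0, 0, 0, 0, 0, -0.2],
    [0, 0, 0, 0, 0, 0, -0.3],
    [0, 0, 0, 0, 0, 0, -0.42],
    [0, 0, 0, 0, 0, 0, -0.52],
  ],
)

```text
time: 16.78
tool_pos: [0.4099, 0.1265, 0.1481]
tool_rot: [-3.141, 0.001, 0.982]
contact_force: [-0.0, -0.1, -1.3]
opening: 0.0115
grip_force: 20.0
```

Emit:
step_arm(
  commands=[
    [0, 2, -2, 0, 0, 0, -0.1],
    [0, 4, -4, 0, 0, 0, -0.2],
    [0, 6, -6, 0, 0, 0, -0.3],
    [0, 9, -9, 0, 0, 0, -0.42],
    [0, 9, -9, 0, 0, 0, -0.52],
  ],
)

```text
time: 17.2
tool_pos: [0.5047, 0.0324, 0.1482]
tool_rot: [3.138, -0.002, 0.459]
contact_force: [0.3, 0.0, -0.2]
opening: 0.0119
grip_force: 20.0
```

Emit:
step_arm(
  commands=[
    [0, 0, 0, 0, 0, 0, -0.1],
    [0, 0, 0, 0, 0, 0, -0.2],
    [0, 0, 0, 0, 0, 0, -0.3],
    [0, 0, 0, 0, 0, 0, -0.42],
    [0, 0, 0, 0, 0, 0, -0.517],
  ],
)

```text
time: 17.62
tool_pos: [0.4999, 0.0366, 0.1479]
tool_rot: [3.142, 0.001, -0.055]
contact_force: [-0.3, -0.2, -0.2]
opening: 0.0117
grip_force: 20.0
```

Emit:
step_arm(
  commands=[
    [0, 0, 0, -2, 0, 0, 0],
    [0, 0, 0, -4, 0, 0, 0],
    [0, 0, 0, -6, 0, 0, 0],
    [0, 0, 0, -7, 0, 0, 0],
    [0, 0, 0, -7, 0, 0, 0],
  ],
)

```text
time: 18.03
tool_pos: [0.4984, 0.0367, 0.0762]
tool_rot: [-3.142, 0.005, -0.049]
contact_force: [-0.5, -0.3, -0.8]
opening: 0.0119
grip_force: 20.0
```

Run:
```python
from h import *
wr("w7",100,0,450,262)
```

```text
t18.03 [0.4984 0.0367 0.0762] [-3.142  0.005 -0.049] F [-0.5 -0.3 -0.8] op0.0119 g20.0 [-0.08  0.48  1.78 -0.    0.88  1.54]
scale 2.2857142857142856
```

View pics/w7.png

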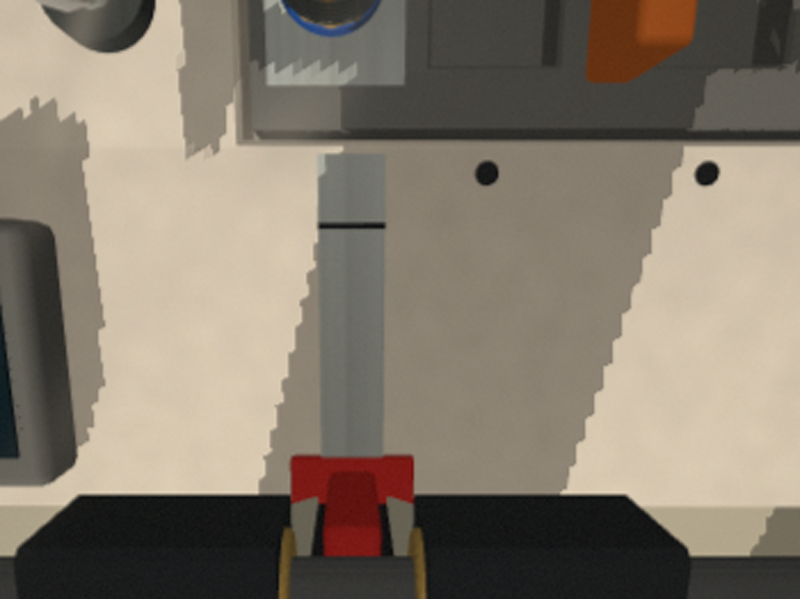

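Run:
```python
from h import *
c=pickle.load(open("w7.pkl","rb"));s=2.2857
R=lambda l,u,v,z:print(l,ray("wrist",100+u/s,v/s,z,c))
R("mark",352,226,.0603);R("tip",352,154,.0603);R("base",352,457,.0603)
R("sensor near edge",332,36,.063);R("flagL",267,85,.045);R("flagR",405,85,.045);R("rec edge L",240,143,.045);R("rec edge mid",420,143,.045);R("sensor ringL",283,5,.063);R("ringR",381,5,.063)
```

```text
mark [0.5722 0.0325 0.0603]
tip [0.5883 0.0317 0.0603]
base [0.5147 0.0353 0.0603]
sensor near edge [0.6126 0.035  0.063 ]
flagL [0.6073 0.0519 0.045 ]
flagR [0.6057 0.0177 0.045 ]
rec edge L [0.5943 0.0598 0.045 ]
rec edge mid [0.5921 0.0143 0.045 ]
sensor ringL [0.6192 0.0453 0.063 ]
ringR [0.6181 0.0239 0.063 ]
```

Emit:
step_arm(
  commands=[
    [0, 0, 0.1, -0.5, 0, 0, 0],
    [0, 0, 0.2, -1, 0, 0, 0],
    [0, 0, 0.2, -1, 0, 0, 0],
    [0, 0.6, 0.2, -1, 0, 0, 0],
    [0, 1.4, 0.2, -1, 0, 0, 0],
  ],
)

```text
time: 18.5
tool_pos: [0.5148, 0.0387, 0.0692]
tool_rot: [3.141, -0.001, -0.049]
contact_force: [0.2, 0.1, -1.2]
opening: 0.0122
grip_force: 20.0
```

Emit:
step_arm(
  commands=[
    [0, 1, 0, 0, 0, 0, 0],
    [0, 2, 0, 0, 0, 0, 0],
    [0, 3, 0, 0, 0, 0, 0],
    [0, 3.9, 0, 0, 0, 0, 0],
    [0, 3.9, 0, 0, 0, 0, 0],
  ],
)

```text
time: 18.92
tool_pos: [0.556, 0.0384, 0.0693]
tool_rot: [3.141, -0.003, -0.049]
contact_force: [0.2, -0.0, -0.9]
opening: 0.0118
grip_force: 20.0
```

Emit:
step_arm(
  commands=[
    [0, 0, 0, 0, 0, 0, 0],
    [0, 0, 0, -0.1, 0, 0, 0],
    [0, 0, 0, -0.2, 0, 0, 0],
    [0, 0, 0, -0.3, 0, 0, 0],
    [0, 0, 0, -0.3, 0, 0, 0],
  ],
)

```text
time: 19.33
tool_pos: [0.5529, 0.0386, 0.0656]
tool_rot: [3.142, 0.001, -0.049]
contact_force: [0.2, 0.6, -1.1]
opening: 0.0119
grip_force: 20.0
```

Emit:
step_arm(
  commands=[
    [0, -0.1, -0.05, -0.1, 0, 0, 0],
    [0, -0.1, -0.05, -0.2, 0, 0, 0],
    [0, -0.1, -0.05, -0.3, 0, 0, 0],
    [0, -0.1, -0.05, -0.3, 0, 0, 0],
  ],
)

```text
time: 19.67
tool_pos: [0.5522, 0.0381, 0.0626]
tool_rot: [3.141, 0.0, -0.049]
contact_force: [-0.4, 0.1, -0.8]
opening: 0.0118
grip_force: 20.0
```

Emit:
step_arm(
  commands=[
    [0, 0, 0, -0.1, 0, 0, 0],
    [0, 0, 0, -0.1, 0, 0, 0],
  ],
)

```text
time: 19.83
tool_pos: [0.5523, 0.0381, 0.0624]
tool_rot: [3.141, -0.0, -0.049]
contact_force: [-2.8, -0.1, 5.5]
opening: 0.0122
grip_force: 20.0
```

Emit:
step_arm(
  commands=[
    [0.4, 0, 0, 0.1, 0, 0, 0],
    [0.4, 0, 0, 0.1, 0, 0, 0],
    [0.4, 0, 0, 0.1, 0, 0, 0],
    [0.4, 0, 0, 0.1, 0, 0, 0],
    [0.4, 0, 0, 0.1, 0, 0, 0],
  ],
)

```text
time: 20.25
tool_pos: [0.5523, 0.0381, 0.0626]
tool_rot: [3.141, 0.0, -0.049]
contact_force: [0.2, -0.0, 0.9]
opening: 0.0357
grip_force: 0.0
```

Emit:
step_arm(
  commands=[
    [0.4, 0, 0, 1, 0, 0, 0],
    [0.4, 0, 0, 3, 0, 0, 0],
    [0.4, 0, 0, 6, 0, 0, 0],
    [0.4, 0, 0, 8, 0, 0, 0],
    [0.4, 0, 0, 8, 0, 0, 0],
  ],
)

```text
time: 20.67
tool_pos: [0.555, 0.038, 0.148]
tool_rot: [3.141, -0.009, -0.049]
contact_force: [0.6, -0.0, 0.8]
opening: 0.0365
grip_force: 0.0
```

Emit:
step_arm(
  commands=[
    [0, 3.5, 0, 0, 0, 0, 0],
    [0, 7.3, -0.35, 0, 0, 0, 0],
    [0, 7.3, -0.35, 0, 0, 0, 0],
    [0, 7.3, -0.35, 0, 0, 0, 0],
    [0, 7.3, -0.35, 0, 0, 0, 0],
  ],
)

```text
time: 21.08
tool_pos: [0.6245, 0.0347, 0.142]
tool_rot: [3.142, 0.002, -0.049]
contact_force: [0.0, -0.5, 0.6]
opening: 0.008
grip_force: 0.0
```

Emit:
step_arm(
  commands=[
    [0, 0, 0, -2, 0, 0, 0],
    [0, 0, 0, -3.5, 0, 0, 0],
    [0, 0, 0, -4, 0, 0, 0],
    [0, 0, 0, -4, 0, 0, 0],
    [0, 0, 0, -4, 0, 0, 0],
  ],
)

```text
time: 21.5
tool_pos: [0.625, 0.0347, 0.1034]
tool_rot: [3.141, -0.0, -0.049]
contact_force: [0.3, 1.0, 0.6]
opening: 0.0003
grip_force: 0.0
```

Run:
```python
from h import *
st()
im=read_camera("side");cv2.imwrite("pics/sd2r.png",im[:,:,::-1])
im2=read_camera("scene");cv2.imwrite("pics/sc3r.png",im2[:,:,::-1])
a=proj("side",(.6,.03,.06));b=proj("scene",(.6,.03,.06));print(a,b)
def cr(im,p):
    x,y=map(int,p);return cv2.resize(im[max(y-48,0):y+48,x-48:x+48,::-1],(400,400),interpolation=cv2.INTER_CUBIC)
cv2.imwrite("pics/m1.png",np.hstack([cr(im,a),cr(im2,b)]))
```

```text
t21.50 [0.625  0.0347 0.1034] [ 3.141 -0.    -0.049] F [0.3 1.  0.6] op0.0003 g0.0 [-0.07  0.64  1.39 -0.    1.12  1.55]
[216.8 199.7] [262.8 234.6]
```

View pics/m1.png

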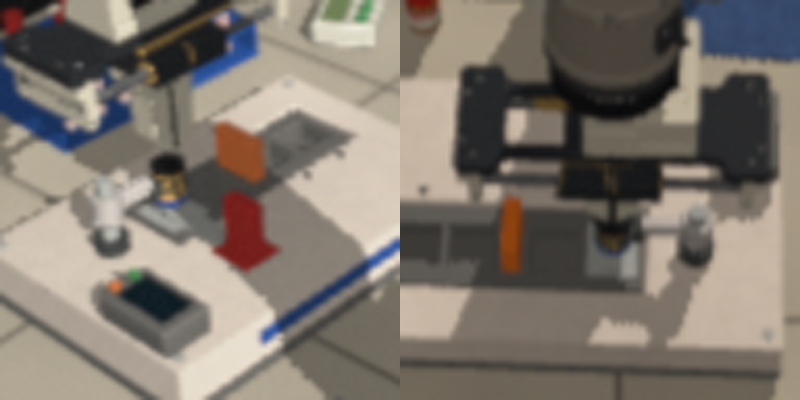

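The side view shows the insert flush, the sensor over the flag, the feeler grip upright on the deck and the closed fingers above the sensor. Next I push the sensor down.

Emit:
step_arm(
  commands=[
    [0, 0, 0, -0.4, 0, 0, 0],
    [0, 0, 0, -0.8, 0, 0, 0],
    [0, 0, 0, -1.2, 0, 0, 0],
    [0, 0, 0, -1.4, 0, 0, 0],
  ],
)

```text
time: 21.93
tool_pos: [0.625, 0.0347, 0.088]
tool_rot: [3.142, 0.001, -0.049]
contact_force: [0.8, 0.6, 0.9]
opening: 0.0003
grip_force: 0.0
```

Emit:
step_arm(
  commands=[
    [0, 0, 0, -0.2, 0, 0, 0],
    [0, 0, 0, -0.4, 0, 0, 0],
    [0, 0, 0, -0.6, 0, 0, 0],
    [0, 0, 0, -0.8, 0, 0, 0],
  ],
)

```text
time: 22.27
tool_pos: [0.6254, 0.0346, 0.081]
tool_rot: [3.141, -0.0, -0.049]
contact_force: [-1.9, -0.9, 5.2]
opening: 0.0003
grip_force: 2.5
```

Emit:
step_arm(
  commands=[
    [0, 0, 0, -0.1, 0, 0, 0],
    [0, 0, 0, -0.2, 0, 0, 0],
    [0, 0, 0, -0.2, 0, 0, 0],
  ],
)

```text
time: 22.52
tool_pos: [0.6254, 0.0346, 0.0787]
tool_rot: [3.142, -0.0, -0.049]
contact_force: [-1.3, -0.3, 3.0]
opening: 0.0003
grip_force: 1.6
```

Emit:
step_arm(
  commands=[
    [0, 0, 0, -0.1, 0, 0, 0],
    [0, 0, 0, -0.1, 0, 0, 0],
    [0, 0, 0, -0.1, 0, 0, 0],
  ],
)

```text
time: 22.77
tool_pos: [0.6255, 0.0346, 0.0783]
tool_rot: [3.141, -0.001, -0.049]
contact_force: [-2.7, -0.8, 7.2]
opening: 0.0005
grip_force: 3.6
```

Emit:
step_arm(
  commands=[
    [0, 0, 0, -0.1, 0, 0, 0],
    [0, 0, 0, -0.1, 0, 0, 0],
    [0, 0, 0, -0.1, 0, 0, 0],
  ],
)

```text
time: 23.02
tool_pos: [0.6255, 0.0346, 0.0782]
tool_rot: [3.141, -0.001, -0.049]
contact_force: [-4.9, -0.5, 12.4]
opening: 0.0003
grip_force: 6.4
```

Emit:
step_arm(
  commands=[
    [0, 0, 0, 0.5, 0, 0, 0],
    [0, 0, 0, 2, 0, 0, 0],
    [0, 0, 0, 4, 0, 0, 0],
    [0, 0, 0, 6.2, 0, 0, 0],
    [0.4, 0, 0, 6.2, 0, 0, 0],
  ],
)

```text
time: 23.43
tool_pos: [0.6277, 0.0346, 0.1428]
tool_rot: [3.142, -0.007, -0.049]
contact_force: [0.4, -1.1, 0.1]
opening: 0.0038
grip_force: 0.0
```

Emit:
step_arm(
  commands=[
    [0.4, -3.6, 0.1, 0, 0, 0, 0],
    [0.4, -7.3, 0.35, 0, 0, 0, 0],
    [0.4, -7.3, 0.35, 0, 0, 0, 0],
    [0.4, -7.3, 0.35, 0, 0, 0, 0],
    [0.4, -7.3, 0.35, 0, 0, 0, 0],
  ],
)

```text
time: 23.85
tool_pos: [0.553, 0.0381, 0.1387]
tool_rot: [3.142, -0.001, -0.049]
contact_force: [0.5, -0.4, -0.1]
opening: 0.0343
grip_force: 0.0
```

Emit:
step_arm(
  commands=[
    [0.4, 0, 0, -2, 0, 0, 0],
    [0.4, 0, 0, -4, 0, 0, 0],
    [0.4, 0, 0, -6, 0, 0, 0],
    [0.4, 0, 0, -7, 0, 0, 0],
    [0.4, 0, 0, -7.2, 0, 0, 0],
  ],
)

```text
time: 24.27
tool_pos: [0.5522, 0.0381, 0.0646]
tool_rot: [3.142, 0.003, -0.049]
contact_force: [-1.2, 0.4, 0.0]
opening: 0.0372
grip_force: 0.0
```

Emit:
step_arm(
  commands=[
    [0.4, 0, 0, -0.2, 0, 0, 0],
    [0.4, 0, 0, -0.3, 0, 0, 0],
    [0.4, 0, 0, -0.3, 0, 0, 0],
  ],
)

```text
time: 24.52
tool_pos: [0.5532, 0.0381, 0.0645]
tool_rot: [3.141, -0.002, -0.049]
contact_force: [0.8, 0.4, 0.6]
opening: 0.0368
grip_force: 0.0
```

Emit:
step_arm(
  commands=[
    [0, 0, 0, 0, 0, 0, 0],
    [0, 0, 0, 0, 0, 0, 0],
    [0, 0, 0, 0, 0, 0, 0],
    [0, 0, 0, 0, 0, 0, 0],
    [0, 0, 0, 0, 0, 0, 0],
  ],
  grip_force=20,
)

```text
time: 24.93
tool_pos: [0.5525, 0.0381, 0.0641]
tool_rot: [3.141, -0.001, -0.049]
contact_force: [-1.1, -0.5, 1.6]
opening: 0.0118
grip_force: 20.0
```

Emit:
step_arm(
  commands=[
    [0, 0, 0, 0, 0, 0, 0],
    [0, 0, 0, 0, 0, 0, 0],
    [0, 0, 0, 0, 0, 0, 0],
    [0, 0, 0, 0, 0, 0, 0],
  ],
)

```text
time: 25.27
tool_pos: [0.5525, 0.0381, 0.064]
tool_rot: [3.141, -0.0, -0.049]
contact_force: [-0.7, 0.1, 4.8]
opening: 0.0119
grip_force: 20.0
```

Emit:
step_arm(
  commands=[
    [0, -0.1, 0, 0, 0, 0, 0],
    [0, -0.2, 0.01, 0, 0, 0, 0],
    [0, -0.3, 0.01, 0, 0, 0, 0],
    [0, -0.4, 0.02, 0, 0, 0, 0],
  ],
)

```text
time: 25.6
tool_pos: [0.5491, 0.0382, 0.0641]
tool_rot: [3.141, -0.002, -0.049]
contact_force: [3.2, -0.2, 4.0]
opening: 0.0116
grip_force: 20.0
```

Emit:
step_arm(
  commands=[
    [0, -0.1, 0, 0, 0, 0, 0],
    [0, -0.2, 0.01, 0, 0, 0, 0],
    [0, -0.3, 0.01, 0, 0, 0, 0],
    [0, -0.4, 0.02, 0, 0, 0, 0],
  ],
)

```text
time: 25.93
tool_pos: [0.5447, 0.0385, 0.0641]
tool_rot: [3.141, -0.001, -0.049]
contact_force: [4.3, -0.6, 5.5]
opening: 0.0119
grip_force: 20.0
```

Emit:
step_arm(
  commands=[
    [0, -0.12, 0, 0, 0, 0, 0],
    [0, -0.24, 0.01, 0, 0, 0, 0],
    [0, -0.36, 0.01, 0, 0, 0, 0],
    [0, -0.48, 0.02, 0, 0, 0, 0],
    [0, -0.6, 0.03, 0, 0, 0, 0],
  ],
)

```text
time: 26.35
tool_pos: [0.5387, 0.0388, 0.064]
tool_rot: [3.141, -0.001, -0.049]
contact_force: [3.1, -0.6, 5.2]
opening: 0.0119
grip_force: 20.0
```

Emit:
step_arm(
  commands=[
    [0, -0.12, 0, 0, 0, 0, 0],
    [0, -0.24, 0.01, 0, 0, 0, 0],
    [0, -0.36, 0.01, 0, 0, 0, 0],
    [0, -0.48, 0.02, 0, 0, 0, 0],
    [0, -0.6, 0.03, 0, 0, 0, 0],
  ],
)

```text
time: 26.77
tool_pos: [0.5327, 0.0391, 0.0641]
tool_rot: [3.141, -0.001, -0.049]
contact_force: [4.2, -0.3, 5.4]
opening: 0.012
grip_force: 20.0
```

Emit:
step_arm(
  commands=[
    [0, -0.12, 0, 0, 0, 0, 0],
    [0, -0.24, 0.01, 0, 0, 0, 0],
    [0, -0.36, 0.01, 0, 0, 0, 0],
    [0, -0.48, 0.02, 0, 0, 0, 0],
    [0, -0.6, 0.03, 0, 0, 0, 0],
  ],
)

```text
time: 27.18
tool_pos: [0.5267, 0.0394, 0.0641]
tool_rot: [3.141, -0.001, -0.049]
contact_force: [3.3, -0.8, 5.3]
opening: 0.0117
grip_force: 20.0
```

Emit:
step_arm(
  commands=[
    [0, -0.12, 0, 0, 0, 0, 0],
    [0, -0.24, 0.01, 0, 0, 0, 0],
    [0, -0.36, 0.01, 0, 0, 0, 0],
    [0, -0.48, 0.02, 0, 0, 0, 0],
    [0, -0.6, 0.03, 0, 0, 0, 0],
  ],
)

```text
time: 27.6
tool_pos: [0.5206, 0.0397, 0.0641]
tool_rot: [3.141, -0.001, -0.049]
contact_force: [2.8, -0.3, 6.4]
opening: 0.0115
grip_force: 20.0
```

Emit:
step_arm(
  commands=[
    [0, -0.12, 0, 0, 0, 0, 0],
    [0, -0.24, 0.01, 0, 0, 0, 0],
    [0, -0.36, 0.01, 0, 0, 0, 0],
    [0, -0.48, 0.02, 0, 0, 0, 0],
    [0, -0.6, 0.03, 0, 0, 0, 0],
  ],
)

```text
time: 28.02
tool_pos: [0.5146, 0.04, 0.0641]
tool_rot: [3.141, -0.001, -0.049]
contact_force: [2.8, 0.1, 4.9]
opening: 0.0117
grip_force: 20.0
```

Emit:
step_arm(
  commands=[
    [0, 0.12, 0, 0, 0, 0, 0],
    [0, 0.24, 0, 0, 0, 0, 0],
    [0, 0.36, 0, 0, 0, 0, 0],
  ],
)

```text
time: 28.27
tool_pos: [0.5149, 0.0401, 0.064]
tool_rot: [3.141, 0.006, -0.049]
contact_force: [-9.4, -0.8, 16.6]
opening: 0.0119
grip_force: 20.0
```

Emit:
step_arm(
  commands=[
    [0, -0.12, 0, 0, 0, 0, 0],
    [0, -0.24, 0, 0, 0, 0, 0],
  ],
)

```text
time: 28.43
tool_pos: [0.515, 0.0401, 0.064]
tool_rot: [3.142, 0.001, -0.049]
contact_force: [3.9, 0.2, 5.1]
opening: 0.0119
grip_force: 20.0
```

Emit:
step_arm(
  commands=[
    [0, -0.12, 0, 0, 0, 0, 0],
  ],
)

```text
time: 28.52
tool_pos: [0.5144, 0.04, 0.0641]
tool_rot: [3.142, -0.001, -0.049]
contact_force: [3.9, -0.7, 4.4]
opening: 0.0118
grip_force: 20.0
```

Emit:
step_arm(
  commands=[
    [0, -0.12, 0, 0, 0, 0, 0],
  ],
)

```text
time: 28.6
tool_pos: [0.5133, 0.0401, 0.064]
tool_rot: [3.142, -0.001, -0.049]
contact_force: [2.6, 0.7, 5.6]
opening: 0.0116
grip_force: 20.0
```

Emit:
step_arm(
  commands=[
    [0, -0.12, 0, 0, 0, 0, 0],
  ],
)

```text
time: 28.68
tool_pos: [0.5122, 0.04, 0.064]
tool_rot: [3.141, -0.001, -0.049]
contact_force: [3.7, -0.2, 5.3]
opening: 0.012
grip_force: 20.0
```

Emit:
step_arm(
  commands=[
    [0, -0.12, 0, 0, 0, 0, 0],
  ],
)

```text
time: 28.77
tool_pos: [0.511, 0.04, 0.0641]
tool_rot: [3.142, -0.001, -0.049]
contact_force: [3.6, -0.0, 6.1]
opening: 0.0118
grip_force: 20.0
```

Run:
```python
from h import *
st()
im=read_camera("side");cv2.imwrite("pics/sd3r.png",im[:,:,::-1])
a=cv2.imread("pics/sd2r.png")[:,:,::-1]
x,y=map(int,proj("side",(.625,.035,.07)));print(x,y)
f=lambda i:cv2.resize(i[y-25:y+25,x-33:x+33,::-1],(396,300),interpolation=cv2.INTER_CUBIC)
cv2.imwrite("pics/m2.png",np.hstack([f(a),f(im)]))
```

```text
t28.77 [0.511  0.04   0.0641] [ 3.142e+00 -1.000e-03 -4.900e-02] F [ 3.6 -0.   6.1] op0.0118 g20.0 [-0.07  0.51  1.77 -0.    0.86  1.55]
209 194
```

Emit:
step_arm(
  commands=[
    [0, -0.5, 0, 0.5, 0, 0, 0],
    [0, -1.5, 0, 2, 0, 0, 0],
    [0, -1.5, 0, 5, 0, 0, 0],
    [0, -1.5, 0, 8.5, 0, 0, 0],
    [0, -1.5, 0, 8.5, 0, 0, 0],
  ],
)

```text
time: 29.23
tool_pos: [0.497, 0.04, 0.1536]
tool_rot: [3.141, -0.006, -0.049]
contact_force: [1.6, -0.4, -0.0]
opening: 0.0118
grip_force: 20.0
```

Emit:
step_arm(
  commands=[
    [0, 0, 0, 0, 0, 0, 0.1],
    [0, 0, 0, 0, 0, 0, 0.2],
    [0, 0, 0, 0, 0, 0, 0.32],
    [0, 0, 0, 0, 0, 0, 0.42],
    [0, 0, 0, 0, 0, 0, 0.52],
  ],
)

```text
time: 29.65
tool_pos: [0.4937, 0.0402, 0.1476]
tool_rot: [-3.139, 0.004, 0.476]
contact_force: [-0.1, 1.6, -0.1]
opening: 0.0119
grip_force: 20.0
```

Emit:
step_arm(
  commands=[
    [0, -2, 2, 0, 0, 0, 0.1],
    [0, -4, 4, 0, 0, 0, 0.2],
    [0, -6, 6, 0, 0, 0, 0.32],
    [0, -8.7, 8.7, 0, 0, 0, 0.42],
    [0, -8.7, 8.7, 0, 0, 0, 0.52],
  ],
)

```text
time: 30.07
tool_pos: [0.4018, 0.1296, 0.1473]
tool_rot: [-3.134, 0.005, 0.999]
contact_force: [-1.2, -0.5, -0.9]
opening: 0.012
grip_force: 20.0
```

Emit:
step_arm(
  commands=[
    [0, 0, 0, 0, 0, 0, 0.1],
    [0, 0, 0, 0, 0, 0, 0.2],
    [0, 0, 0, 0, 0, 0, 0.32],
    [0, 0, 0, 0, 0, 0, 0.42],
    [0, 0, 0, 0, 0, 0, 0.525],
  ],
)

```text
time: 30.48
tool_pos: [0.4067, 0.1269, 0.1477]
tool_rot: [-3.137, 0.001, 1.521]
contact_force: [-0.3, -0.2, -0.9]
opening: 0.0116
grip_force: 20.0
```

Emit:
step_arm(
  commands=[
    [0, 0, 0, -3, 0, 0, 0],
    [0, 0, 0, -6, 0, 0, 0],
    [0, 0, 0, -9, 0, 0, 0],
    [0, 0, 0, -11, 0, 0, 0],
    [0, 0, 0, -11, 0, 0, 0],
  ],
)

```text
time: 30.9
tool_pos: [0.4041, 0.1264, 0.035]
tool_rot: [-3.131, 0.002, 1.516]
contact_force: [-1.1, -0.2, -0.7]
opening: 0.0118
grip_force: 20.0
```

Emit:
step_arm(
  commands=[
    [0, 0, 0, 0, 0, 0, 0],
    [0, 0, 0, 0, 0, 0, 0],
  ],
)

```text
time: 31.07
tool_pos: [0.4086, 0.127, 0.0394]
tool_rot: [-3.141, 0.0, 1.516]
contact_force: [0.0, 0.2, -0.2]
opening: 0.0122
grip_force: 20.0
```

Emit:
step_arm(
  commands=[
    [0, 0.2, 0, -0.5, 0, 0, 0],
    [0, 0.2, 0, -1, 0, 0, 0],
    [0, 0.2, 0, -1.4, 0, 0, 0],
    [0, 0.2, 0, -1.7, 0, 0, 0],
    [0, 0.2, 0, -1.7, 0, 0, 0],
  ],
)

```text
time: 31.48
tool_pos: [0.4104, 0.127, 0.0213]
tool_rot: [-3.141, 0.0, 1.516]
contact_force: [-0.1, 0.2, -1.0]
opening: 0.0119
grip_force: 20.0
```

Emit:
step_arm(
  commands=[
    [0, 0, 0, -0.1, 0, 0, 0],
    [0, 0, 0, -0.1, 0, 0, 0],
  ],
)

```text
time: 31.65
tool_pos: [0.4107, 0.1271, 0.021]
tool_rot: [3.142, 0.0, 1.516]
contact_force: [-1.5, 0.9, 2.2]
opening: 0.0117
grip_force: 20.0
```

Emit:
step_arm(
  commands=[
    [0, 0, 0, -0.1, 0, 0, 0],
    [0, 0, 0, -0.1, 0, 0, 0],
  ],
)

```text
time: 31.82
tool_pos: [0.4107, 0.1271, 0.0208]
tool_rot: [3.141, -0.0, 1.516]
contact_force: [-4.7, 0.4, 15.7]
opening: 0.0117
grip_force: 20.0
```

Emit:
step_arm(
  commands=[
    [0.4, 0, 0, 0.15, 0, 0, 0],
    [0.4, 0, 0, 0.15, 0, 0, 0],
    [0.4, 0, 0, 0.15, 0, 0, 0],
    [0.4, 0, 0, 0.15, 0, 0, 0],
    [0.4, 0, 0, 0.15, 0, 0, 0],
  ],
)

```text
time: 32.23
tool_pos: [0.4107, 0.127, 0.0211]
tool_rot: [-3.142, 0.0, 1.516]
contact_force: [0.2, 0.5, -1.2]
opening: 0.036
grip_force: 0.0
```

Emit:
step_arm(
  commands=[
    [0.4, 0, 0, 1, 0, 0, 0],
    [0.4, 0, 0, 4, 0, 0, 0],
    [0.4, 0, 0, 8, 0, 0, 0],
    [0.4, 0, 0, 11.5, 0, 0, 0],
    [0, 0, 0, 11.5, 0, 0, 0],
  ],
)

```text
time: 32.65
tool_pos: [0.4143, 0.1276, 0.1419]
tool_rot: [3.131, -0.002, 1.516]
contact_force: [1.2, -0.0, -1.2]
opening: 0.0337
grip_force: 0.0
```

Emit:
step_arm(
  commands=[
    [0, 4, -1.7, 0, 0, 0, 0],
    [0, 8, -3.4, 0, 0, 0, 0],
    [0, 12, -5.1, 0, 0, 0, 0],
    [0, 16, -6.8, 0, 0, 0, 0],
    [0, 18, -7.7, 0, 0, 0, 0],
  ],
)

```text
time: 33.07
tool_pos: [0.5935, 0.0483, 0.1356]
tool_rot: [3.141, 0.0, 1.515]
contact_force: [0.1, -0.0, -0.1]
opening: 0.002
grip_force: 0.0
```

Emit:
step_arm(
  commands=[
    [0, 3.4, -1.55, 0, 0, 0, 0],
    [0, 3.4, -1.55, -2, 0, 0, 0],
    [0, 3.4, -1.55, -4, 0, 0, 0],
    [0, 3.4, -1.55, -4.5, 0, 0, 0],
    [0, 3.4, -1.55, -4.5, 0, 0, 0],
  ],
)

```text
time: 33.48
tool_pos: [0.6231, 0.0346, 0.0888]
tool_rot: [-3.136, -0.0, 1.516]
contact_force: [-0.8, 0.3, 0.3]
opening: 0.0007
grip_force: 0.0
```

Emit:
step_arm(
  commands=[
    [0, 0, 0, 0, 0, 0, 0],
    [0, 0, 0, 0, 0, 0, 0],
  ],
)

```text
time: 33.65
tool_pos: [0.6252, 0.0347, 0.0925]
tool_rot: [3.14, 0.0, 1.516]
contact_force: [0.1, 0.3, 0.1]
opening: 0.0003
grip_force: 0.0
```

Emit:
step_arm(
  commands=[
    [0, 0, 0, -0.5, 0, 0, 0],
    [0, 0, 0, -1, 0, 0, 0],
    [0, 0, 0, -1.3, 0, 0, 0],
    [0, 0, 0, -1.3, 0, 0, 0],
    [0, 0, 0, -1.3, 0, 0, 0],
  ],
)

```text
time: 34.07
tool_pos: [0.6246, 0.0346, 0.0781]
tool_rot: [-3.141, -0.0, 1.516]
contact_force: [-1.1, -0.2, -0.3]
opening: 0.0001
grip_force: 0.0
```

Emit:
step_arm(
  commands=[
    [0, 0, 0, -0.05, 0, 0, 0],
    [0, 0, 0, -0.05, 0, 0, 0],
    [0, 0, 0, -0.05, 0, 0, 0],
  ],
)

```text
time: 34.32
tool_pos: [0.6247, 0.0345, 0.0778]
tool_rot: [3.142, 0.0, 1.516]
contact_force: [-1.2, -0.3, -0.0]
opening: 0.0001
grip_force: 0.0
```

Emit:
step_arm(
  commands=[
    [0, 0, 0, -0.05, 0, 0, 0],
    [0, 0, 0, -0.05, 0, 0, 0],
    [0, 0, 0, -0.05, 0, 0, 0],
  ],
)

```text
time: 34.57
tool_pos: [0.6248, 0.0345, 0.0776]
tool_rot: [3.141, 0.0, 1.516]
contact_force: [-0.8, 0.5, 3.5]
opening: 0.0007
grip_force: 1.9
```

The sensor stayed down, about 0.5 mm below the nip height, so it did nip the blade and isn't slack. Next are the vials.

Emit:
step_arm(
  commands=[
    [0, 0, 0, 1, 0, 0, 0],
    [0, 0, 0, 4, 0, 0, 0],
    [0, 0, 0, 8, 0, 0, 0],
    [0.6, -4, -2, 10, 0, 0, 0],
    [0.6, -8, -4, 10, 0, 0, 0],
  ],
)

```text
time: 34.98
tool_pos: [0.5565, -0.0011, 0.1813]
tool_rot: [3.131, 0.001, 1.518]
contact_force: [0.4, -1.0, -0.4]
opening: 0.0094
grip_force: 0.0
```

```bash
cat >> h.py <<'E'
def caps(im=None):
    if im is None: im=read_camera("scene")
    cv2.imwrite("pics/scv.png",im[:,:,::-1])
    h=cv2.cvtColor(im,cv2.COLOR_RGB2HSV);H,S,V=cv2.split(h)
    x0,y0,x1,y1=100,150,290,225
    for nm,m in [("red",((H<8)|(H>172))&(S>150)&(V>60)),("white",(S<40)&(V>170)),("blue",(H>100)&(H<125)&(S>150)&(V>90))]:
        m=m.astype(np.uint8);k=np.zeros_like(m);k[y0:y1,x0:x1]=m[y0:y1,x0:x1]
        n,l,s,c=cv2.connectedComponentsWithStats(k)
        for i in range(1,n):
            if 15<s[i,4]<150: print(nm,s[i],c[i].round(1),ray("scene",*c[i],.047))
E
python3 - <<'E'
from h import *
st();caps()
print("old");caps(cv2.imread("pics/scene0.png")[:,:,::-1])
E
```

```text
t34.98 [ 0.5565 -0.0011  0.1813] [3.131e+00 1.000e-03 1.518e+00] F [ 0.4 -1.  -0.4] op0.0094 g0.0 [-0.14  0.43  1.52  0.    1.18 -0.09]
red [214 178   9  10  71] [218.3 182.5] [ 0.4116 -0.1019  0.047 ]
red [288 185   2   9  18] [288.5 189. ] [0.4386 0.1094 0.047 ]
white [175 185   8   6  32] [178.4 187.2] [ 0.4266 -0.2216  0.047 ]
old
red [215 179   8   9  64] [218.4 182.9] [ 0.4129 -0.1015  0.047 ]
red [288 184   2  10  18] [288.6 188.5] [0.4368 0.1096 0.047 ]
white [175 185   8   6  30] [178.4 187.2] [ 0.4267 -0.2216  0.047 ]
```

Emit:
step_arm(
  commands=[
    [0.6, -4, -3, 0, 0, 0, 0],
    [0.6, -8, -6, 0, 0, 0, 0],
    [0.6, -12, -9, 0, 0, 0, 0],
    [0.6, -14, -10, 0, 0, 0, 0],
    [0.6, -14, -10, 0, 0, 0, 0],
  ],
)

```text
time: 35.45
tool_pos: [0.4087, -0.1027, 0.1766]
tool_rot: [-3.138, 0.0, 1.513]
contact_force: [0.2, -0.1, -0.0]
opening: 0.0464
grip_force: 0.0
```

Emit:
step_arm(
  commands=[
    [0.6, 0, 0, -2, 0, 0, 0],
    [0.6, 0, 0, -2, 0, 0, 0],
    [0.6, 0, 0, -2, 0, 0, 0],
  ],
)

```text
time: 35.7
tool_pos: [0.4134, -0.1009, 0.1566]
tool_rot: [-3.14, -0.001, 1.515]
contact_force: [-0.1, 0.9, -0.4]
opening: 0.0551
grip_force: 0.0
```

```bash
cat >> h.py <<'E'
def wcap(tag,nm):
    wr(tag);c=pickle.load(open(tag+".pkl","rb"));im=cv2.imread("pics/"+tag+"r.png");H,S,V=cv2.split(cv2.cvtColor(im,cv2.COLOR_BGR2HSV))
    m=(((H<8)|(H>172))&(S>140)&(V>60)) if nm=="red" else (S<45)&(V>150)
    n,l,s,ce=cv2.connectedComponentsWithStats(m.astype(np.uint8))
    for i in range(1,n):
        if 100<s[i,4]<4000: print(nm,s[i],ce[i].round(1),ray("wrist",*ce[i],.052,c))
E
python3 - <<'E'
from h import *
wcap("w8","red")
c=pickle.load(open("w8.pkl","rb"));print(proj("wrist",(.413,-.1007,.052),c),proj("wrist",(.413,-.1007,.0),c))
E
```

```text
t35.70 [ 0.4134 -0.1009  0.1566] [-3.140e+00 -1.000e-03  1.515e+00] F [-0.1  0.9 -0.4] op0.0551 g0.0 [-0.42  0.24  1.88  0.    1.02 -0.36]
scale 1.5625
red [235 174  29  31 707] [248.9 188.9] [ 0.4094 -0.1003  0.052 ]
[253.  189.2] [253.1 177.2]
```

Emit:
step_arm(
  commands=[
    [0.6, -0.25, 0.05, -3, 0, 0, 0],
    [0.6, -0.25, 0.05, -6, 0, 0, 0],
    [0.6, -0.25, 0.05, -9, 0, 0, 0],
    [0.6, -0.25, 0.05, -12, 0, 0, 0],
    [0.6, -0.25, 0.05, -13.3, 0, 0, 0],
  ],
)

```text
time: 36.17
tool_pos: [0.4106, -0.0997, 0.0214]
tool_rot: [-3.139, -0.001, 1.517]
contact_force: [-0.5, -0.2, 0.0]
opening: 0.0553
grip_force: 0.0
```

Emit:
step_arm(
  commands=[
    [0.6, 0, 0, 0, 0, 0, 0],
    [0, 0, 0, 0, 0, 0, 0],
    [0, 0, 0, 0, 0, 0, 0],
    [0, 0, 0, 0, 0, 0, 0],
    [0, 0, 0, 0, 0, 0, 0],
  ],
  grip_force=20,
)

```text
time: 36.58
tool_pos: [0.412, -0.1009, 0.0248]
tool_rot: [3.139, 0.001, 1.516]
contact_force: [-0.2, -0.9, -0.2]
opening: 0.0329
grip_force: 0.0
```

Emit:
step_arm(
  commands=[
    [0, 0, 0, 0, 0, 0, 0],
    [0, 0, 0, 0, 0, 0, 0],
    [0, 0, 0, 0, 0, 0, 0],
    [0, 0, 0, 0, 0, 0, 0],
  ],
)

```text
time: 36.92
tool_pos: [0.4116, -0.1008, 0.0245]
tool_rot: [3.14, 0.001, 1.516]
contact_force: [-1.4, 0.8, 6.9]
opening: 0.0254
grip_force: 20.0
```

Emit:
step_arm(
  commands=[
    [0, 0, 0, 2, 0, 0, 0],
    [0, 0, 0, 6, 0, 0, 0],
    [0, 0, 0, 10, 0, 0, 0],
    [0, 0, 0, 14, 0, 0, 0],
    [0, 0, 0, 18, 0, 0, 0],
  ],
)

```text
time: 37.33
tool_pos: [0.4104, -0.1003, 0.2059]
tool_rot: [3.141, 0.0, 1.516]
contact_force: [0.6, -0.6, -0.6]
opening: 0.0253
grip_force: 20.0
```

Emit:
step_arm(
  commands=[
    [0, 1.7, -3.4, 0, 0, 0, 0],
    [0, 3.4, -6.8, 0, 0, 0, 0],
    [0, 5.1, -10.2, 0, 0, 0, 0],
    [0, 6.8, -13.6, 0, 0, 0, 0],
    [0, 8, -16, 0, 0, 0, 0],
  ],
)

```text
time: 37.75
tool_pos: [0.4918, -0.2634, 0.2038]
tool_rot: [3.141, 0.001, 1.515]
contact_force: [-0.1, 0.0, -0.1]
opening: 0.0254
grip_force: 20.0
```

Emit:
step_arm(
  commands=[
    [0, 1.7, -3.4, 0, 0, 0, 0],
    [0, 3.4, -6.8, 0, 0, 0, 0],
    [0, 5.1, -10.2, 0, 0, 0, 0],
    [0, 7, -14, 0, 0, 0, 0],
    [0, 7, -14, 0, 0, 0, 0],
  ],
)

```text
time: 38.17
tool_pos: [0.562, -0.4068, 0.2003]
tool_rot: [-3.141, 0.001, 1.512]
contact_force: [-0.9, 1.1, -1.4]
opening: 0.0256
grip_force: 20.0
```

Run:
```python
from h import *
wr("w9")
c=pickle.load(open("w9.pkl","rb"));print(proj("wrist",(.5593,-.3545,.1),c))
```

```text
t38.17 [ 0.562  -0.4068  0.2003] [-3.141e+00  1.000e-03  1.512e+00] F [-0.9  1.1 -1.4] op0.0256 g20.0 [-0.74  0.68  1.02 -0.    1.44 -0.68]
scale 1.5625
[246.5 129.8]
```

View pics/w9.png

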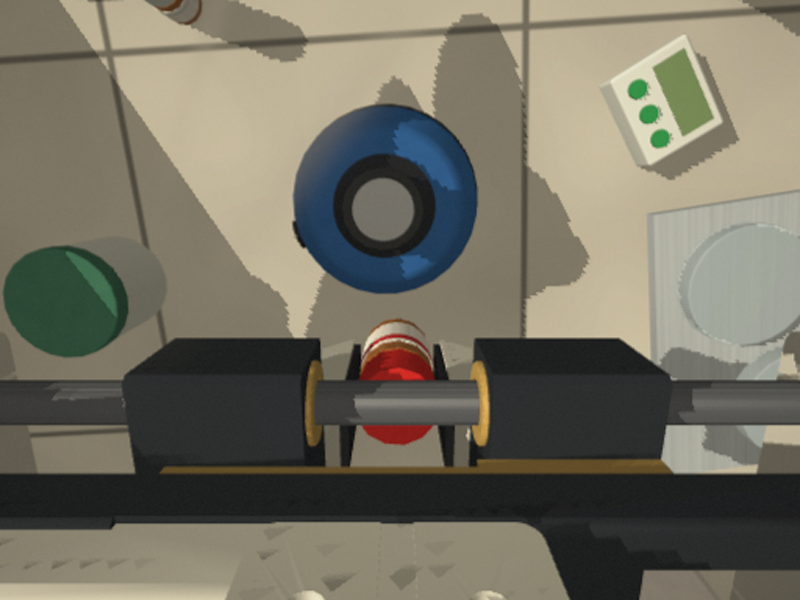

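Emit:
step_arm(
  commands=[
    [0, -0.2, 2.5, 0, 0, 0, 0],
    [0, -0.2, 4.4, 0, 0, 0, 0],
    [0, -0.2, 4.4, 0, 0, 0, 0],
    [0, -0.2, 4.4, 0, 0, 0, 0],
    [0, -0.2, 4.4, 0, 0, 0, 0],
  ],
)

```text
time: 38.63
tool_pos: [0.5589, -0.3564, 0.2043]
tool_rot: [3.141, 0.001, 1.516]
contact_force: [-0.5, -0.1, 0.1]
opening: 0.0258
grip_force: 20.0
```

Emit:
step_arm(
  commands=[
    [0, 0, 0, -2, 0, 0, 0],
    [0, 0, 0, -4, 0, 0, 0],
    [0, 0, 0, -6, 0, 0, 0],
    [0, 0, 0, -7, 0, 0, 0],
    [0, 0, 0, -7, 0, 0, 0],
  ],
)

```text
time: 39.05
tool_pos: [0.5576, -0.3563, 0.1309]
tool_rot: [-3.138, -0.003, 1.515]
contact_force: [-0.3, 0.1, 0.0]
opening: 0.0257
grip_force: 20.0
```

Run:
```python
from h import *
st();c=pickle.load(open("w9.pkl","rb"));print(ray("wrist",245.3,133.5,.1,c))
```

```text
t39.05 [ 0.5576 -0.3563  0.1309] [-3.138e+00 -3.000e-03  1.515e+00] F [-0.3  0.1  0. ] op0.0257 g20.0 [-0.68  0.67  1.23 -0.    1.24 -0.63]
[ 0.5581 -0.3574  0.1   ]
```

Emit:
step_arm(
  commands=[
    [0, 0, 0, -0.3, 0, 0, 0],
    [0, 0, 0, -0.6, 0, 0, 0],
    [0, 0, 0, -0.9, 0, 0, 0],
    [0, 0, 0, -1.2, 0, 0, 0],
    [0, 0, 0, -1.2, 0, 0, 0],
  ],
  grip_force=35,
)

```text
time: 39.47
tool_pos: [0.5595, -0.3571, 0.1225]
tool_rot: [3.14, 0.001, 1.516]
contact_force: [0.5, 0.4, 4.2]
opening: 0.0256
grip_force: 35.0
```

Emit:
step_arm(
  commands=[
    [0, 0, 0, -0.2, 0, 0, 0],
    [0, 0, 0, -0.3, 0, 0, 0],
    [0, 0, 0, -0.3, 0, 0, 0],
  ],
)

```text
time: 39.72
tool_pos: [0.5595, -0.3571, 0.12]
tool_rot: [3.14, 0.002, 1.516]
contact_force: [-0.9, -0.3, 6.9]
opening: 0.0253
grip_force: 35.0
```

Emit:
step_arm(
  commands=[
    [0, 0, 0, -0.1, 0, 0, 0],
    [0, 0, 0, -0.2, 0, 0, 0],
    [0, 0, 0, -0.3, 0, 0, 0],
    [0, 0, 0, -0.3, 0, 0, 0],
  ],
)

```text
time: 40.05
tool_pos: [0.5596, -0.3572, 0.1185]
tool_rot: [3.139, 0.002, 1.516]
contact_force: [-2.1, 1.5, 12.6]
opening: 0.0252
grip_force: 35.0
```

Emit:
step_arm(
  commands=[
    [0, 0, 0, 0, 0, 0, 0],
    [0, 0, 0, 0, 0, 0, 0],
    [0, 0, 0, 0, 0, 0, 0],
    [0, 0, 0, 0, 0, 0, 0],
  ],
)

```text
time: 40.38
tool_pos: [0.5596, -0.3572, 0.1185]
tool_rot: [3.139, 0.002, 1.516]
contact_force: [-3.4, 1.5, 12.5]
opening: 0.0254
grip_force: 35.0
```

Emit:
step_arm(
  commands=[
    [0, 0, 0, 0, 0, 0, 0],
    [0, 0, 0, 0, 0, 0, 0],
    [0, 0, 0, 0, 0, 0, 0],
    [0, 0, 0, 0, 0, 0, 0],
    [0, 0, 0, 0, 0, 0, 0],
  ],
)

```text
time: 40.8
tool_pos: [0.5596, -0.3572, 0.1185]
tool_rot: [3.139, 0.002, 1.516]
contact_force: [-1.8, 1.1, 12.3]
opening: 0.0252
grip_force: 35.0
```

Emit:
step_arm(
  commands=[
    [0, 0, 0, 0, 0, 0, 0],
    [0, 0, 0, 0, 0, 0, 0],
    [0, 0, 0, 0, 0, 0, 0],
    [0, 0, 0, 0, 0, 0, 0],
    [0, 0, 0, 0.4, 0, 0, 0],
  ],
)

```text
time: 41.22
tool_pos: [0.5595, -0.3571, 0.1213]
tool_rot: [3.139, 0.002, 1.516]
contact_force: [0.6, -0.6, 5.6]
opening: 0.0253
grip_force: 35.0
```

Emit:
step_arm(
  commands=[
    [0, 0, 0, 1, 0, 0, 0],
    [0, 0, 0, 3, 0, 0, 0],
    [0, 0, 0, 6, 0, 0, 0],
    [0, 0, 0, 9, 0, 0, 0],
    [0, 0, 0, 9.5, 0, 0, 0],
  ],
)

```text
time: 41.63
tool_pos: [0.5606, -0.3577, 0.221]
tool_rot: [3.134, 0.005, 1.516]
contact_force: [0.3, -0.5, 0.7]
opening: 0.0254
grip_force: 35.0
```

Emit:
step_arm(
  commands=[
    [0, 1.3, 4, 0, 0, 0, 0],
    [0, 2.6, 8, 0, 0, 0, 0],
    [0, 3.9, 12, 0, 0, 0, 0],
    [0, 5.2, 16, 0, 0, 0, 0],
    [0, 6, 18.7, 0, 0, 0, 0],
  ],
)

```text
time: 42.05
tool_pos: [0.6194, -0.166, 0.2145]
tool_rot: [-3.141, -0.001, 1.517]
contact_force: [1.3, -0.8, -0.0]
opening: 0.0249
grip_force: 35.0
```

Emit:
step_arm(
  commands=[
    [0, 0, 0, 0, 0, 0, 0],
    [0, 0, 0, 0, 0, 0, 0],
  ],
)

```text
time: 42.22
tool_pos: [0.6192, -0.1676, 0.2144]
tool_rot: [-3.141, -0.0, 1.519]
contact_force: [-1.5, -1.1, -1.0]
opening: 0.0254
grip_force: 35.0
```

Run:
```python
from h import *
wr("w10")
c=pickle.load(open("w10.pkl","rb"));im=cv2.imread("pics/w10r.png");g=cv2.GaussianBlur(cv2.cvtColor(im,cv2.COLOR_BGR2GRAY),(3,3),0).astype(int)
for k in (-64,-28,28):
    p=np.array([.6225+.049*k/1e3,-.0333+.9988*k/1e3,.045]);print(k,proj("wrist",p,c))
p=np.array([.6225-.049*.064,-.0333-.064*.9988,.045]);q=proj("wrist",p,c).round().astype(int)
print("horiz",q[0]-32,g[q[1],q[0]-32:q[0]+33]);print("vert",q[1]-32,g[q[1]-32:q[1]+33,q[0]])
H,S,V=cv2.split(cv2.cvtColor(im,cv2.COLOR_BGR2HSV));m=((H>5)&(H<18)&(S>170)).astype(np.uint8)
n,l,s,ce=cv2.connectedComponentsWithStats(m)
print([(s[i],ce[i]) for i in range(1,n) if s[i,4]>100])
```

```text
t42.22 [ 0.6192 -0.1676  0.2144] [-3.141 -0.     1.519] F [-1.5 -1.1 -1. ] op0.0254 g35.0 [-0.38  0.57  1.19 -0.    1.38 -0.33]
scale 1.5625
-64 [250.1 108.5]
-28 [249.9  71.6]
28 [249.6   9.7]
horiz 218 [160 125 104 102 107 105 101  99 100  99  99  99  99  99  99  99  95  81
  66  61  65  68  68  68  67  68  68  68  69  69  68  68  68  69  68  72
  84  95 100 100 100 100 100 100 100 100  97  95  98 101  99  96  89  81
  78  79  81  82  80  73  68  71  86 106 120]
vert 76 [ 70  70  69  69  69  69  69  69  69  70  69  67  66  67  67  63  57  56
  63  68  69  69  69  69  69  69  69  68  68  68  68  69  68  67  67  67
  68  68  68  68  68  68  68  68  68  68  70  78  90  97  99  99  99  99
  99 100 119 159 191 201 203 204 204 204 205]
[(array([251,  26,  22,  21, 355], dtype=int32), array([263.26197183,  36.37183099])), (array([230, 219,  45,  21, 174], dtype=int32), array([251.11494253, 225.14942529]))]
```

Emit:
step_arm(
  commands=[
    [0, 0.05, 3.5, 0, 0, 0, 0],
    [0, 0.05, 7.1, -2, 0, 0, 0],
    [0, 0.05, 7.1, -6, 0, 0, 0],
    [0, 0.05, 7.1, -10, 0, 0, 0],
    [0, 0.05, 7.1, -12.5, 0, 0, 0],
  ],
)

```text
time: 42.68
tool_pos: [0.6174, -0.0992, 0.086]
tool_rot: [-3.137, -0.001, 1.515]
contact_force: [-1.0, -0.4, -0.8]
opening: 0.025
grip_force: 35.0
```

Emit:
step_arm(
  commands=[
    [0, 0, 0, 0, 0, 0, 0],
    [0, 0, 0, 0, 0, 0, 0],
    [0, 0, 0, 0, 0, 0, 0],
    [0, 0, 0, 0, 0, 0, 0],
  ],
)

```text
time: 43.02
tool_pos: [0.621, -0.0998, 0.0923]
tool_rot: [3.137, 0.001, 1.515]
contact_force: [-0.5, 0.3, -0.1]
opening: 0.0254
grip_force: 35.0
```

Emit:
step_arm(
  commands=[
    [0, -0.1, 0.3, -0.5, 0, 0, 0],
    [0, -0.1, 0.3, -1, 0, 0, 0],
    [0, -0.1, 0.3, -1.5, 0, 0, 0],
    [0, -0.1, 0.3, -1.8, 0, 0, 0],
    [0, -0.1, 0.3, -1.8, 0, 0, 0],
  ],
)

```text
time: 43.43
tool_pos: [0.618, -0.0954, 0.0707]
tool_rot: [-3.14, -0.0, 1.516]
contact_force: [-0.7, 0.4, -0.3]
opening: 0.0253
grip_force: 35.0
```

Emit:
step_arm(
  commands=[
    [0, 0, 0, -0.4, 0, 0, 0],
    [0, 0, 0, -0.8, 0, 0, 0],
    [0, 0, 0, -1.0, 0, 0, 0],
    [0, 0, 0, -1.0, 0, 0, 0],
  ],
)

```text
time: 43.77
tool_pos: [0.6181, -0.0955, 0.0609]
tool_rot: [-3.141, -0.0, 1.516]
contact_force: [0.0, 0.1, -0.3]
opening: 0.0251
grip_force: 35.0
```

Emit:
step_arm(
  commands=[
    [0, 0.1, -0.05, -0.3, 0, 0, 0],
    [0, 0.1, -0.05, -0.5, 0, 0, 0],
    [0, 0.1, -0.05, -0.65, 0, 0, 0],
    [0, 0.1, -0.05, -0.65, 0, 0, 0],
  ],
)

```text
time: 44.1
tool_pos: [0.6193, -0.0961, 0.0548]
tool_rot: [-3.141, -0.0, 1.516]
contact_force: [-0.1, -0.4, 0.0]
opening: 0.0253
grip_force: 35.0
```

Emit:
step_arm(
  commands=[
    [0, 0, 0, -0.1, 0, 0, 0],
    [0, 0, 0, -0.1, 0, 0, 0],
  ],
)

```text
time: 44.27
tool_pos: [0.6195, -0.0961, 0.0541]
tool_rot: [3.142, -0.0, 1.516]
contact_force: [0.2, -0.2, -1.5]
opening: 0.0257
grip_force: 35.0
```

Half a millimetre off the bottom: touch down and release, then go for white.

Emit:
step_arm(
  commands=[
    [0, 0, 0, -0.07, 0, 0, 0],
    [0, 0, 0, -0.07, 0, 0, 0],
  ],
)

```text
time: 44.43
tool_pos: [0.6196, -0.0961, 0.0536]
tool_rot: [3.141, 0.0, 1.516]
contact_force: [0.3, 0.2, -0.4]
opening: 0.0253
grip_force: 35.0
```

Emit:
step_arm(
  commands=[
    [0.45, 0, 0, 0, 0, 0, 0],
    [0.45, 0, 0, 0, 0, 0, 0],
    [0.45, 0, 0, 0, 0, 0, 0],
    [0.45, 0, 0, 0, 0, 0, 0],
    [0.45, 0, 0, 0, 0, 0, 0],
  ],
)

```text
time: 44.85
tool_pos: [0.6195, -0.0961, 0.0535]
tool_rot: [3.142, 0.0, 1.516]
contact_force: [0.0, 0.3, -0.2]
opening: 0.0409
grip_force: 0.0
```

Emit:
step_arm(
  commands=[
    [0.45, 0, 0, 0.5, 0, 0, 0],
    [0.45, 0, 0, 2.5, 0, 0, 0],
    [0.45, 0, 0, 5.5, 0, 0, 0],
    [0.45, 0, 0, 9, 0, 0, 0],
    [0.45, 0, 0, 12, 0, 0, 0],
  ],
)

```text
time: 45.27
tool_pos: [0.6195, -0.0961, 0.1757]
tool_rot: [3.141, 0.0, 1.516]
contact_force: [1.3, -1.0, -0.1]
opening: 0.041
grip_force: 0.0
```

Emit:
step_arm(
  commands=[
    [0.6, -3.5, -2.5, 0, 0, 0, 0],
    [0.6, -7, -5, 0, 0, 0, 0],
    [0.6, -10, -7, 0, 0, 0, 0],
    [0.6, -12, -8.5, 0, 0, 0, 0],
    [0.6, -12, -8.5, 0, 0, 0, 0],
  ],
)

```text
time: 45.68
tool_pos: [0.4961, -0.1833, 0.1742]
tool_rot: [-3.14, 0.001, 1.513]
contact_force: [0.7, -0.3, -0.2]
opening: 0.0551
grip_force: 0.0
```

Emit:
step_arm(
  commands=[
    [0.6, -3, -2, 0, 0, 0, 0],
    [0.6, -6, -4, 0, 0, 0, 0],
    [0.6, -6.8, -4.2, 0, 0, 0, 0],
    [0.6, -6.8, -4.2, 0, 0, 0, 0],
    [0.6, -6.8, -4.2, 0, 0, 0, 0],
  ],
)

```text
time: 46.1
tool_pos: [0.4323, -0.2231, 0.174]
tool_rot: [3.14, 0.0, 1.515]
contact_force: [0.5, -0.5, -0.0]
opening: 0.0553
grip_force: 0.0
```

Run:
```python
from h import *
caps();wcap("w11","white")
c=pickle.load(open("w11.pkl","rb"));print(proj("wrist",(.429,-.22,.052),c))
print("red cap expected", proj("scene",(.6196,-.0963,.081)))
im=cv2.imread("pics/scv.png");H,S,V=cv2.split(cv2.cvtColor(im,cv2.COLOR_BGR2HSV));m=(((H<8)|(H>172))&(S>140)&(V>50)).astype(np.uint8);m[:,:180]=0;m[:,280:]=0;m[:200]=0;m[280:]=0
n,l,s,ce=cv2.connectedComponentsWithStats(m);print([(s[i],ce[i]) for i in range(1,n)])
```

```text
red [288 182   2  12  21] [288.6 188.1] [0.4355 0.1097 0.047 ]
white [175 185   8   6  35] [178.3 187.3] [ 0.4273 -0.2217  0.047 ]
t46.15 [ 0.4327 -0.2228  0.1739] [3.14  0.    1.516] F [ 0.1 -0.7 -0.5] op0.0546 g0.0 [-0.63  0.32  1.71  0.    1.11 -0.58]
scale 1.5625
white [237 170  27  26 551] [249.9 182.8] [ 0.4297 -0.2207  0.052 ]
[249.1 182.1]
red cap expected [216.8 237.7]
[(array([213, 235,   9,  10,  78], dtype=int32), array([216.92307692, 239.3974359 ]))]
```

Emit:
step_arm(
  commands=[
    [0.6, -0.2, 0.2, -3, 0, 0, 0],
    [0.6, -0.2, 0.2, -6, 0, 0, 0],
    [0.6, -0.2, 0.2, -9, 0, 0, 0],
    [0.6, -0.2, 0.2, -12, 0, 0, 0],
    [0.6, -0.2, 0.2, -13, 0, 0, 0],
  ],
)

```text
time: 46.62
tool_pos: [0.4288, -0.219, 0.0397]
tool_rot: [-3.137, -0.003, 1.517]
contact_force: [-0.9, 0.2, -1.0]
opening: 0.0552
grip_force: 0.0
```

Emit:
step_arm(
  commands=[
    [0.6, 0, 0, -1, 0, 0, 0],
    [0.6, 0, 0, -2, 0, 0, 0],
    [0.6, 0, 0, -2.1, 0, 0, 0],
    [0.6, 0, 0, -2.1, 0, 0, 0],
  ],
)

```text
time: 46.95
tool_pos: [0.43, -0.2209, 0.0224]
tool_rot: [3.142, -0.0, 1.516]
contact_force: [1.1, 0.5, 0.4]
opening: 0.0553
grip_force: 0.0
```

Emit:
step_arm(
  commands=[
    [0, 0, 0, 0, 0, 0, 0],
    [0, 0, 0, 0, 0, 0, 0],
    [0, 0, 0, 0, 0, 0, 0],
    [0, 0, 0, 0, 0, 0, 0],
    [0, 0, 0, 0, 0, 0, 0],
  ],
  grip_force=25,
)

```text
time: 47.37
tool_pos: [0.4297, -0.2213, 0.0229]
tool_rot: [3.141, 0.0, 1.516]
contact_force: [0.4, -0.1, -0.4]
opening: 0.0266
grip_force: 0.0
```

Emit:
step_arm(
  commands=[
    [0, 0, 0, 0, 0, 0, 0],
    [0, 0, 0, 0, 0, 0, 0],
    [0, 0, 0, 0, 0, 0, 0],
    [0, 0, 0, 0, 0, 0, 0],
  ],
)

```text
time: 47.7
tool_pos: [0.4297, -0.2213, 0.0228]
tool_rot: [3.141, 0.0, 1.516]
contact_force: [-0.5, 0.5, 5.5]
opening: 0.0254
grip_force: 25.0
```

Emit:
step_arm(
  commands=[
    [0, 0, 0, 2, 0, 0, 0],
    [0, 0, 0, 6, 0, 0, 0],
    [0, 0, 0, 10, 0, 0, 0],
    [0, 0, 0, 14, 0, 0, 0],
    [0, 0, 0, 16, 0, 0, 0],
  ],
)

```text
time: 48.12
tool_pos: [0.4307, -0.2219, 0.1868]
tool_rot: [3.137, 0.003, 1.516]
contact_force: [0.6, -0.9, -0.7]
opening: 0.0254
grip_force: 25.0
```

Emit:
step_arm(
  commands=[
    [0, 2.5, -2.6, 0, 0, 0, 0],
    [0, 5.2, -5.4, 0, 0, 0, 0],
    [0, 8, -8.3, 0, 0, 0, 0],
    [0, 10.8, -11.2, 0, 0, 0, 0],
    [0, 13, -13.6, 0, 0, 0, 0],
  ],
)

```text
time: 48.53
tool_pos: [0.5608, -0.3587, 0.1818]
tool_rot: [3.142, 0.0, 1.516]
contact_force: [-1.1, -0.2, -0.8]
opening: 0.0253
grip_force: 25.0
```

Emit:
step_arm(
  commands=[
    [0, 0, 0, 0, 0, 0, 0],
    [0, 0, 0, -1.5, 0, 0, 0],
    [0, 0, 0, -3, 0, 0, 0],
    [0, 0, 0, -5, 0, 0, 0],
    [0, 0, 0, -5, 0, 0, 0],
  ],
  grip_force=35,
)

```text
time: 48.95
tool_pos: [0.5574, -0.3554, 0.1276]
tool_rot: [-3.135, -0.005, 1.516]
contact_force: [-0.3, 0.8, -1.2]
opening: 0.0252
grip_force: 35.0
```

Emit:
step_arm(
  commands=[
    [0, 0, 0, 0, 0, 0, 0],
    [0, 0, 0, 0, 0, 0, 0],
    [0, 0, 0, 0, 0, 0, 0],
  ],
)

```text
time: 49.2
tool_pos: [0.56, -0.3575, 0.134]
tool_rot: [3.14, 0.001, 1.516]
contact_force: [-0.7, 0.5, -0.1]
opening: 0.0251
grip_force: 35.0
```

Emit:
step_arm(
  commands=[
    [0, 0, 0, -0.4, 0, 0, 0],
    [0, 0, 0, -0.8, 0, 0, 0],
    [0, 0, 0, -1.2, 0, 0, 0],
    [0, 0, 0, -1.5, 0, 0, 0],
    [0, 0, 0, -1.7, 0, 0, 0],
  ],
)

```text
time: 49.62
tool_pos: [0.5599, -0.3574, 0.1167]
tool_rot: [3.14, 0.001, 1.516]
contact_force: [-4.7, 1.7, 20.3]
opening: 0.0256
grip_force: 35.0
```

Emit:
step_arm(
  commands=[
    [0, 0, 0, -0.15, 0, 0, 0],
    [0, 0, 0, -0.3, 0, 0, 0],
    [0, 0, 0, -0.3, 0, 0, 0],
    [0, 0, 0, -0.3, 0, 0, 0],
  ],
)

```text
time: 49.95
tool_pos: [0.5599, -0.3575, 0.1167]
tool_rot: [3.139, 0.003, 1.516]
contact_force: [-5.4, 4.6, 21.6]
opening: 0.0252
grip_force: 35.0
```

Emit:
step_arm(
  commands=[
    [0, 0, 0, 0, 0, 0, 0],
    [0, 0, 0, 0, 0, 0, 0],
    [0, 0, 0, 0, 0, 0, 0],
    [0, 0, 0, 0, 0, 0, 0],
    [0, 0, 0, 0, 0, 0, 0],
  ],
)

```text
time: 50.37
tool_pos: [0.56, -0.3575, 0.1167]
tool_rot: [3.138, 0.003, 1.516]
contact_force: [-5.7, 4.7, 22.2]
opening: 0.0252
grip_force: 35.0
```

Emit:
step_arm(
  commands=[
    [0, 0, 0, 0, 0, 0, 0],
    [0, 0, 0, 0, 0, 0, 0],
    [0, 0, 0, 0, 0, 0, 0],
    [0, 0, 0, 0.6, 0, 0, 0],
    [0, 0, 0, 1.2, 0, 0, 0],
  ],
)

```text
time: 50.78
tool_pos: [0.5597, -0.3572, 0.1254]
tool_rot: [3.141, 0.001, 1.516]
contact_force: [0.4, 0.2, -0.7]
opening: 0.0249
grip_force: 35.0
```

Emit:
step_arm(
  commands=[
    [0, 0, 0, 2, 0, 0, 0],
    [0, 0, 0, 5, 0, 0, 0],
    [0, 0, 0, 8, 0, 0, 0],
    [0, 0, 0, 8, 0, 0, 0],
    [0, 0, 0, 8, 0, 0, 0],
  ],
)

```text
time: 51.2
tool_pos: [0.5601, -0.3576, 0.2062]
tool_rot: [3.139, 0.002, 1.516]
contact_force: [0.4, -0.4, -0.5]
opening: 0.0254
grip_force: 35.0
```

Emit:
step_arm(
  commands=[
    [0, 0.8, 3.5, 0, 0, 0, 0],
    [0, 1.6, 7, 0, 0, 0, 0],
    [0, 2.4, 10.5, 0, 0, 0, 0],
    [0, 3.1, 14, 0, 0, 0, 0],
    [0, 3.1, 15, 0, 0, 0, 0],
  ],
)

```text
time: 51.62
tool_pos: [0.5906, -0.2017, 0.2025]
tool_rot: [-3.139, -0.003, 1.519]
contact_force: [0.1, 0.3, -0.9]
opening: 0.0255
grip_force: 35.0
```

Emit:
step_arm(
  commands=[
    [0, 0.8, 3.5, 0, 0, 0, 0],
    [0, 1.6, 7, 0, 0, 0, 0],
    [0, 2.4, 10.5, 0, 0, 0, 0],
    [0, 3, 14, 0, 0, 0, 0],
    [0, 3, 14.6, 0, 0, 0, 0],
  ],
)

```text
time: 52.03
tool_pos: [0.6203, -0.0557, 0.2026]
tool_rot: [-3.139, -0.003, 1.52]
contact_force: [-0.4, -1.2, -1.2]
opening: 0.0252
grip_force: 35.0
```

Emit:
step_arm(
  commands=[
    [0, 0, 0, 0, 0, 0, 0],
    [0, 0, 0, 0, 0, 0, 0],
    [0, 0, 0, 0, 0, 0, 0],
  ],
)

```text
time: 52.28
tool_pos: [0.6201, -0.0626, 0.2037]
tool_rot: [-3.14, 0.0, 1.514]
contact_force: [-0.1, -1.0, -0.3]
opening: 0.0252
grip_force: 35.0
```

Emit:
step_arm(
  commands=[
    [0, 0.1, 0.2, -3, 0, 0, 0],
    [0, 0.1, 0.2, -6, 0, 0, 0],
    [0, 0.1, 0.2, -9, 0, 0, 0],
    [0, 0.1, 0.2, -11, 0, 0, 0],
    [0, 0.1, 0.2, -12, 0, 0, 0],
  ],
)

```text
time: 52.7
tool_pos: [0.6195, -0.0607, 0.081]
tool_rot: [-3.136, -0.001, 1.513]
contact_force: [-0.4, -0.3, 0.5]
opening: 0.025
grip_force: 35.0
```

Emit:
step_arm(
  commands=[
    [0, 0, 0, 0, 0, 0, 0],
    [0, 0, 0, 0, 0, 0, 0],
    [0, 0, 0, 0, 0, 0, 0],
    [0, 0, 0, 0, 0, 0, 0],
  ],
)

```text
time: 53.03
tool_pos: [0.6226, -0.0596, 0.0863]
tool_rot: [3.138, 0.001, 1.515]
contact_force: [-0.4, 0.8, 0.1]
opening: 0.0252
grip_force: 35.0
```

Emit:
step_arm(
  commands=[
    [0, -0.05, -0.05, -0.5, 0, 0, 0],
    [0, -0.05, -0.05, -1, 0, 0, 0],
    [0, -0.05, -0.05, -1.4, 0, 0, 0],
    [0, -0.05, -0.05, -1.4, 0, 0, 0],
    [0, -0.05, -0.05, -1.4, 0, 0, 0],
  ],
)

```text
time: 53.45
tool_pos: [0.6208, -0.0595, 0.07]
tool_rot: [-3.141, -0.0, 1.516]
contact_force: [-1.2, -0.5, 0.5]
opening: 0.0252
grip_force: 35.0
```

Emit:
step_arm(
  commands=[
    [0, 0, 0, -0.3, 0, 0, 0],
    [0, 0, 0, -0.6, 0, 0, 0],
    [0, 0, 0, -0.8, 0, 0, 0],
    [0, 0, 0, -0.8, 0, 0, 0],
  ],
)

```text
time: 53.78
tool_pos: [0.6207, -0.0595, 0.0618]
tool_rot: [-3.141, -0.0, 1.516]
contact_force: [-0.3, 0.1, -0.7]
opening: 0.0251
grip_force: 35.0
```

Base is now at about 0.039, inside the pocket and moving freely.

Emit:
step_arm(
  commands=[
    [0, 0.03, -0.08, -0.3, 0, 0, 0],
    [0, 0.03, -0.08, -0.6, 0, 0, 0],
    [0, 0.03, -0.08, -0.8, 0, 0, 0],
    [0, 0.03, -0.08, -0.9, 0, 0, 0],
    [0, 0.03, -0.08, -0.9, 0, 0, 0],
  ],
)

```text
time: 54.2
tool_pos: [0.6211, -0.0603, 0.0531]
tool_rot: [-3.141, -0.0, 1.516]
contact_force: [0.2, -0.3, -0.7]
opening: 0.0252
grip_force: 35.0
```

Emit:
step_arm(
  commands=[
    [0, 0, 0, -0.08, 0, 0, 0],
    [0, 0, 0, -0.08, 0, 0, 0],
  ],
)

```text
time: 54.37
tool_pos: [0.6213, -0.0604, 0.0526]
tool_rot: [3.142, 0.0, 1.516]
contact_force: [0.2, -0.2, -0.2]
opening: 0.025
grip_force: 35.0
```

Emit:
step_arm(
  commands=[
    [0, 0, 0, -0.08, 0, 0, 0],
    [0, 0, 0, -0.08, 0, 0, 0],
  ],
)

```text
time: 54.53
tool_pos: [0.6214, -0.0604, 0.0519]
tool_rot: [3.141, 0.0, 1.516]
contact_force: [0.6, 0.0, -0.6]
opening: 0.0253
grip_force: 35.0
```

Emit:
step_arm(
  commands=[
    [0.45, 0, 0, 0, 0, 0, 0],
    [0.45, 0, 0, 0, 0, 0, 0],
    [0.45, 0, 0, 0, 0, 0, 0],
    [0.45, 0, 0, 0, 0, 0, 0],
    [0.45, 0, 0, 0, 0, 0, 0],
  ],
)

```text
time: 54.95
tool_pos: [0.6213, -0.0604, 0.0519]
tool_rot: [3.141, 0.0, 1.516]
contact_force: [-0.4, -0.7, -0.2]
opening: 0.0411
grip_force: 0.0
```

Emit:
step_arm(
  commands=[
    [0.45, 0, 0, 0.5, 0, 0, 0],
    [0.45, 0, 0, 2.5, 0, 0, 0],
    [0.45, 0, 0, 5.5, 0, 0, 0],
    [0.45, 0, 0, 9, 0, 0, 0],
    [0.45, 0, 0, 12, 0, 0, 0],
  ],
)

```text
time: 55.37
tool_pos: [0.6214, -0.0604, 0.1742]
tool_rot: [3.141, 0.0, 1.516]
contact_force: [0.6, -0.6, 0.1]
opening: 0.0415
grip_force: 0.0
```

Emit:
step_arm(
  commands=[
    [0.45, -3, -2, 0, 0, 0, 0],
    [0.45, -6, -5, 0, 0, 0, 0],
    [0.45, -9, -8, 2, 0, 0, 0],
    [0.45, -11, -12, 4, 0, 0, 0],
    [0.45, -12, -15, 5, 0, 0, 0],
  ],
)

```text
time: 55.78
tool_pos: [0.5012, -0.2069, 0.2223]
tool_rot: [3.141, 0.0, 1.517]
contact_force: [2.3, -1.0, -0.3]
opening: 0.0413
grip_force: 0.0
```

Run:
```python
from h import *
st();im=read_camera("scene");cv2.imwrite("pics/fin.png",im[:,:,::-1])
H,S,V=cv2.split(cv2.cvtColor(im,cv2.COLOR_RGB2HSV))
def cc(m,box,lo=15):
    k=np.zeros(m.shape,np.uint8);x0,y0,x1,y1=box;k[y0:y1,x0:x1]=m[y0:y1,x0:x1];n,l,s,c=cv2.connectedComponentsWithStats(k)
    return [(s[i].tolist(),c[i].round(1).tolist()) for i in range(1,n) if s[i,4]>lo]
print("red",cc(((H<8)|(H>172))&(S>140)&(V>50),(180,150,310,280)), proj("scene",(.6196,-.0963,.081)))
print("white exp",proj("scene",(.6213,-.0604,.081)));u,v=proj("scene",(.6213,-.0604,.081)).astype(int);print(V[v-8:v+12:2,u-10:u+11:2])
print("orange fin",cc((H>5)&(H<18)&(S>170),(200,200,300,280)),proj("scene",(.6225,-.0333,.079)))
o=cv2.imread("pics/scene0.png")[:,:,::-1];d=np.abs(im.astype(int)-o).max(2)>60
d[:150]=0;print("changed",cc(d,(0,130,512,384),12))
```

```text
t55.78 [ 0.5012 -0.2069  0.2223] [3.141 0.    1.517] F [ 2.3 -1.  -0.3] op0.0413 g0.0 [-0.53  0.38  1.48  0.    1.28 -0.48]
red [([288, 180, 11, 15, 141], [293.1, 187.1]), ([212, 235, 10, 10, 81], [216.8, 239.3])] [216.8 237.7]
white exp [229.9 238.1]
[[165 190 173 129 128 128 123 122 126 126 125]
 [142 187 144 128 128 127  89 112 125 125 122]
 [139 135 117 119 122 126 124 123 122 122 136]
 [114  83  64  67 110 122 122 112  77  73 128]
 [115  90  61  76 121 122 123 121  82  66 131]
 [114  95  58  70 120 122 122 120  77  66 132]
 [101  87  60  60 107 117 117 108  82  71 139]
 [ 98  91  66  57  93 108 108 101  85  71 138]
 [102 107  68  57  96 100  97 105  96  70 131]
 [117  90  61  54  94 116 118 115  82  67 122]]
orange fin [([238, 234, 5, 17, 76], [240.2, 242.3])] [239.8 238.7]
changed [([147, 150, 31, 32, 630], [162.6, 168.1]), ([176, 161, 5, 10, 37], [178.3, 165.7]), ([243, 170, 7, 9, 45], [246.4, 173.5]), ([215, 179, 8, 10, 60], [218.5, 183.4]), ([0, 181, 31, 51, 741], [9.3, 198.8]), ([177, 191, 7, 5, 25], [180.0, 193.4]), ([198, 193, 38, 59, 1069], [213.9, 215.6]), ([172, 197, 13, 20, 87], [176.6, 204.8]), ([206, 206, 69, 61, 1957], [240.0, 241.2]), ([333, 214, 65, 42, 1547], [361.6, 233.3]), ([170, 232, 24, 31, 356], [184.3, 251.6]), ([283, 245, 4, 6, 18], [284.7, 247.7]), ([280, 252, 9, 17, 112], [284.0, 259.8]), ([163, 266, 28, 44, 637], [175.5, 280.3]), ([146, 272, 17, 23, 112], [153.9, 284.3]), ([269, 296, 7, 16, 71], [271.3, 302.4]), ([155, 299, 5, 9, 24], [157.3, 303.5]), ([133, 325, 13, 15, 45], [138.7, 333.1])]
```

Run:
```python
from h import *
for f in ("scene0","fin"):
    H,S,V=cv2.split(cv2.cvtColor(cv2.imread(f"pics/{f}.png"),cv2.COLOR_BGR2HSV));m=((H>18)&(H<32)&(S>130)).astype(np.uint8);m[:,:230]=0;m[:,275:]=0;m[:150]=0;m[205:]=0
    n,l,s,c=cv2.connectedComponentsWithStats(m);print(f,[(s[i],c[i].round(1)) for i in range(1,n) if s[i,4]>30])
print(hand_in())
```

```text
scene0 [(array([243, 168,  15,  14, 174], dtype=int32), array([250.2, 174.4]))]
fin [(array([243, 167,  16,  15, 189], dtype=int32), array([250.4, 174.1]))]
the job is handed in; nothing more can be done
None
```

The job is handed in: the insert is home, the sensor is set on the blade, the feeler is back on its mat, and the red and white vials are mixed and standing in the insert (no blue vial seen). I couldn't tell the blade's drag (about 3–4 N) from rubbing on the deck, so I took the setting as good because the sensor sat about 0.5 mm lower once the blade was out.

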